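# Pack the drawplates into the carrying frame

### The arm

A 7-joint arm with a two-finger parallel gripper is mounted at the origin on the work surface. World frame = base frame: x ahead of the robot, y to its left, z up, the work surface at z = 0. Lengths are in m, angles in rad, forces in N, time in s.
With the tool pointing down it reaches from about 0.425 to 0.875 m from the base axis. Payload 4.7 kg.
Tool frame: the origin (TCP) lies midway between the tips of the shut fingers; the grasp point (between the pads) lies behind it (robot.hold_point_z is the z of the grasp point in the tool frame, in m); z points along the fingers, y is the line along which they close (so a half turn about z gives the same grasp; the last joint's range is limited). The gripper opens to 87 mm and grips with 3 to 60 N. Pads are 19 mm wide; open, the fingers measure 117 mm over their backs; the gripper's body (75 mm by 190 mm) begins 51 mm behind the grasp point.
Start: joints at [1.264, 0.321, -0.07, 1.45, 0.023, 1.371, -0.057], TCP at [0.205, -0.617, 0.196] pointing down, gripper open.
Joint ranges: [-2.86, 2.86], [-0.3, 2.09], [-1.38, 1.24], [0.06, 2.45], [-1.56, 4.7], [0.09, 2.05], [-2.69, 2.69]. Speed limits (rad/s): [2.57, 2.57, 3.14, 3.14, 3.14, 3.14, 3.14].

### API

Orientations are given as a rotation vector (axis times angle).
In Python, from bench import robot gives the robot as it stands. The module is installed in compiled form; this text tells all that it offers.
- The arm moves only by the tool jog_arm, never from a script. Its argument "deltas" is a list that holds one entry, the list of rows, each a list of 7 numbers: the shift along the tool's x, y, z in m, then the turn, a rotation vector about the tool's x, y, z in rad, then the opening, from -1 (shut) to 1 (fully open). In form: [[[x, y, z, rx, ry, rz, gripper], ...]]. A call has exactly 5 rows; each row shifts and turns the commanded pose from where the row before left it, along the tool's axes as they then stand; what a row does not reach is not made up. A row lasts 1/10 s, in which the tool goes at most 50 mm and 8.59 degrees, less where a joint would pass 70% of its speed; a pose out of reach is approached as far as the arm can. A call with a gripper value outside its range is refused whole. The fingers move at their own pace and stop on an object; "squeeze" is the grip in N (left out, the last holds). Time passes only in rows, so rows that do not move let the fingers close, or fill a call up. It gives the time, the measured TCP pose, the force, the opening and the grip force at its end, in the units of the state.
- robot.get_obs(): the state, without advancing time (a new reading comes with each control period).
- robot.camera(name): name is "scene" or "top"; returns the picture (480x640x3 uint8, red, green, blue); there is no depth.
- robot.camera_params(name): a dict with "vfov" (degrees; the focal length in pixels is half the picture's height over the tangent of half this angle, whatever the lens; pixels are square), "cx", "cy" (the principal point, pixels), "world_from_camera" (4x4, takes a point from camera to world coordinates). Camera axes: x right, y up, looking along -z (the intrinsics and any distortion apply to the point x, -y, -z); pixel columns grow to the right and rows downward; lengths in m; the calibration is good to about 2 mm. A picture is of the moment at which its call begins. camera_params takes no time and is no camera call.
- robot.hand_in(): hands the job in; it is judged then, once.
Trained networks look in the newest picture that a camera, given by its name, has taken for a name from the list of things; names that differ only in an ending like _2 or _b are one class to them, and where a whole thing is asked for, a point or a joint stands for the part that bears it (a point fixed in the world has none). Each returns a list of dicts, best first, with "p" (0 to 1); they miss things now and then, are a little off and sometimes report something else, mostly with a low value. They report only what shows in the picture. A call takes as long as a camera call. They do not tell look-alikes from the thing itself.
- robot.look_for(camera, name): "location" ([column, row] as shares, 0 to 1, of the picture: columns of its width, rows of its height, amid what is visible of it).
- robot.regions_of(camera, name): "pixels" (480x640 bool, what is visible of it) and "location" ([column, row] as shares, 0 to 1, of the picture: columns of its width, rows of its height, amid what is visible of it).
The state is a dict: "t": time; "qpos": joint angles; "joint_velocities": joint speeds; "joint_torque": joint torques, N m; "tcp_pos": TCP position; "ee_rot": TCP orientation; "wrist_force": force on the tool from outside, world axes, zero at the start; "torque": the same for the moment, N m; "width": finger opening in m; "grasp_force": force on a finger pad.
Only numpy, scipy, OpenCV 4.12 (cv2) and the standard library are available. Lean on these libraries where they do the work, as an engineer would, in place of code of your own. Each camera call takes 0.05 s, during which the arm holds its last target. There are 200 camera calls.

### The job

Pack the jeweller's drawplates: first lift the lidded pot off the light wooden carrying frame by its handle and set it upright, wholly on the round cork mat. Then slide every steel drawplate up out of the dark slotted rack and lower it gently, without dropping it, upright to the bottom of a bay of the frame, one to a bay and centred across it, and finally swing the brass keeper bar over the plates until it clicks fully shut. The pot must still be on the mat at the end; leave the bottle, loupe, caliper and spool where they are.

Things in the scene. Friction and masses are not known exactly. Their poses are not given: they have to be found in the camera images.
- plate0: steel drawplate, a flat plate 8 mm thick (its x) by 100 mm wide (its y) by 90 mm tall (its z), 0.5 kg, rows of small dark holes; origin at the centre of its lower edge, z up. At the start it stands upright in one of the rack's slots, its lower edge on the slot floor, 55 mm of it standing proud; absent in some starts
- plate1: steel drawplate, a flat plate 8 mm thick (its x) by 100 mm wide (its y) by 90 mm tall (its z), 0.5 kg, rows of small dark holes; origin at the centre of its lower edge, z up. At the start it stands upright in one of the rack's slots, its lower edge on the slot floor, 55 mm of it standing proud; absent in some starts
- plate2: steel drawplate, a flat plate 8 mm thick (its x) by 100 mm wide (its y) by 90 mm tall (its z), 0.5 kg, rows of small dark holes; origin at the centre of its lower edge, z up. At the start it stands upright in one of the rack's slots, its lower edge on the slot floor, 55 mm of it standing proud; absent in some starts
- plate3: steel drawplate, a flat plate 8 mm thick (its x) by 100 mm wide (its y) by 90 mm tall (its z), 0.5 kg, rows of small dark holes; origin at the centre of its lower edge, z up. At the start it stands upright in one of the rack's slots, its lower edge on the slot floor, 55 mm of it standing proud; absent in some starts
- rack: fixed dark wooden rack, 215 (x) x 120 (y) x 45 mm high; origin at the centre of its underside on the bench. Four slots run along its y, at x = -72, -24, +24, +72 mm, each 10 mm wide and 35 mm deep, slot floor at z = 10 mm, block tops at z = 45 mm
- frame: fixed light wooden carrying frame, 300 (x) x 140 (y) mm; origin on the bench under the middle of the bays. Four bays run along its y, at x = -81, -27, +27, +81 mm, each 15 mm wide and 50 mm deep, bay floor at z = 10 mm, block tops at z = 60 mm. Hinge post at x = -128 mm, 106 mm high; latch post at x = +117 mm, 90 mm high plus a sprung ball
- frame_bay0 (a point): centre of the floor of bay 0 of the frame (10 mm above the bench; x = -81 mm in the frame), axes as the frame's
- frame_bay1 (a point): centre of the floor of bay 1 of the frame (10 mm above the bench; x = -27 mm in the frame), axes as the frame's
- frame_bay2 (a point): centre of the floor of bay 2 of the frame (10 mm above the bench; x = 27 mm in the frame), axes as the frame's
- frame_bay3 (a point): centre of the floor of bay 3 of the frame (10 mm above the bench; x = 81 mm in the frame), axes as the frame's
- keeper (a joint): angle of the brass keeper bar, rad: 0 = shut, lying along the frame's +x over all bays; grows as it swings level, away to the frame's -y side (1.57 = pointing to the frame's -y), range 0 to 1.7. Starts open, stays where it is left (light friction, under 1 N at the knob). A sprung ball resists by about 1 N near 0.05 rad and then clicks; it is shut below 0.03, against a hard stop at 0
- keeper_hinge (a point): point on the vertical hinge axis of the keeper bar, at the height of the bar's upper face, 116 mm above the bench; axes as the frame's. The bar is 16 mm wide and 10 mm thick; its underside (106 mm above the bench) passes 6 mm over plates standing in the bays
- keeper_knob (a point): centre of the top of the round upright knob near the bar's free end: 18 mm diameter, 42 mm tall above the bar's upper face, top 158 mm above the bench, 256 mm from the hinge axis; axes turn with the bar (x points outward from the hinge)
- pot: lidded aluminium pot, 84 mm diameter (lid 88), lid top 82 mm high, 0.45 kg, fixed arched dark steel handle over the top; origin at the centre of its underside. The handle's straight top bar is 10 mm thick, runs 52 mm along the pot's x, its axis 127 mm above the underside. Starts on top of the carrying frame, covering bays
- mat: fixed round cork mat, 160 mm diameter, 6 mm thick; origin at the centre of its underside on the bench
- bottle: green glass bottle standing on the bench, 64 mm diameter, 130 mm tall; origin at the centre of its underside; leave alone
- loupe: black eye loupe, 42 mm diameter, 38 mm tall; origin at the centre of its underside; leave alone
- caliper: steel caliper lying flat, 200 mm long (its y); origin under its middle; leave alone
- spool: wooden wire spool, 56 mm diameter, 52 mm tall; origin at the centre of its underside; leave alone
There are look-alikes about, which are no part of the job. Of the things that look like the mat, take the one that is farthest from the robot's base at the start.

How it is judged:
On the way, in this order (a step that is already met when the one before it is completed fails the run):
1. the pot stands upright on the cork mat (horizontal distance between pot and mat below 0.038 m and angle between pot's own z axis and vertical below 0.08 rad and z of pot in the frame of mat below 0.012 m and linear speed of pot below 0.03 m/s), for 0.2 s.
2. every plate present stands at the bottom of a bay of the frame, one to a bay (z of plate0 in the frame of frame between 0.004 and 0.018 m and x of plate0 in the frame of frame between -0.1 and 0.1 m and y of plate0 in the frame of frame between -0.02 and 0.02 m and angle between each of plate0, plate1, plate2, plate3's own z axis and vertical below 0.25 rad and linear speed of each of plate0, plate1, plate2, plate3 below 0.03 m/s and z of plate1 in the frame of frame between 0.004 and 0.018 m and x of plate1 in the frame of frame between -0.1 and 0.1 m and y of plate1 in the frame of frame between -0.02 and 0.02 m and z of plate2 in the frame of frame between 0.004 and 0.018 m and x of plate2 in the frame of frame between -0.1 and 0.1 m and y of plate2 in the frame of frame between -0.02 and 0.02 m and z of plate3 in the frame of frame between 0.004 and 0.018 m and x of plate3 in the frame of frame between -0.1 and 0.1 m and y of plate3 in the frame of frame between -0.02 and 0.02 m and horizontal distance between plate0 and plate1 above 0.03 m and horizontal distance between each of plate0, plate1 and plate2 above 0.03 m and horizontal distance between each of plate0, plate1, plate2 and plate3 above 0.03 m), for 0.2 s.
3. the keeper bar is shut (value of joint keeper below 0.03 rad), for 0.2 s.
At the end, for the whole second after the job is handed in: The pot stands upright with its centre within 38 mm of the mat's centre; every plate present stands at rest at the bottom of a bay of the frame, one to a bay, centred across it within 20 mm and leaning less than 0.25 rad; the keeper joint reads less than 0.03 rad (all of step 1 and all of step 2 and value of joint keeper below 0.03 rad); the robot touches nothing.
It fails at once if a bystander (bottle, loupe, caliper, spool) is shoved more than 40 mm (distance of any of bottle, loupe, caliper, spool from where it was at the start of the episode above 0.04 m).
It fails at once if the bottle is knocked over (angle between bottle's own z axis and vertical above 0.6 rad).
It fails at once if a plate is dropped into the frame (it strikes with more than 90 N) (contact force between any of plate0, plate1, plate2, plate3 and frame above 90 N).
Of plate0, plate1, plate2, plate3 only 2 to 4 are there at a start; the rules pass over those that are not, and their reading is None.
At some moment in a run one of pot may be knocked a few centimetres aside while the robot is not near it.
It also fails if it takes over 210 s, if anything falls off the work surface, if the arm or the gripper's body presses on something with over 40 N, if the wrist force passes 120 N, or if a joint passes its speed limit or range.

## Working session

There is one attempt and no reset: what is moved stays moved. The work goes in short steps, Python scripts to look and compute and a tool call to move; the robot and the scene stay as the last step left them, time stands still between calls to the robot, and variables do not carry over. Pictures are saved under pics/ and viewed, at most 14 in all, crops included, and the job is handed in when it is done.

Besides the shell and the picture viewer there is one more tool, called after "Request:" as name([rows], argument=value, ...), one row to a line, values as JSON. jog_arm: Moves the arm, as the interface text tells. Its arguments: {"type":"object","properties":{"deltas":{"type":"array"},"squeeze":{"type":"number"}},"required":["deltas"]}

```bash
mkdir -p pics; cat > h.py <<'E'
import numpy as np, cv2
from bench import robot
from scipy.spatial.transform import Rotation as R
def snap(n,f):
    im=robot.camera(n); cv2.imwrite('pics/'+f,im[:,:,::-1]); return im
E
python3 - <<'E'
from h import *
np.set_printoptions(precision=4,suppress=True)
for n in('scene','top'):
    snap(n,n+'0.png'); print(n,robot.camera_params(n))
o=robot.get_obs(); print(o, robot.hold_point_z)
E
```

```text
scene {'vfov': 44.00916078342199, 'cx': 323.40513857729457, 'cy': 231.6924749839848, 'world_from_camera': array([[-0.8619, -0.3336,  0.3819,  0.9675],
       [ 0.5071, -0.5724,  0.6443,  0.7442],
       [ 0.0037,  0.749 ,  0.6625,  0.8715],
       [ 0.    ,  0.    ,  0.    ,  1.    ]])}
top {'vfov': 42.72165734012043, 'cx': 324.2432957739291, 'cy': 251.1849734542488, 'world_from_camera': array([[-0.0287,  0.9948, -0.0975,  0.4159],
       [-0.9994, -0.0304, -0.0156,  0.0234],
       [-0.0185,  0.097 ,  0.9951,  1.2321],
       [ 0.    ,  0.    ,  0.    ,  1.    ]])}
{'t': 0.1, 'qpos': array([ 1.2642,  0.3217, -0.0701,  1.4515,  0.0226,  1.3708, -0.0569]), 'joint_velocities': array([-0.0005, -0.0023,  0.0001, -0.0025,  0.0004, -0.0005,  0.0019]), 'joint_torque': array([  0.0002, -49.2572,  -0.4056, -31.3397,  -0.0642,   0.0395,
         0.    ]), 'tcp_pos': array([ 0.2047, -0.6164,  0.1952]), 'ee_rot': array([-3.0996, -0.5014,  0.0006]), 'wrist_force': array([-0.3976, -0.4114,  0.2563]), 'torque': array([0.0071, 0.0124, 0.0176]), 'grasp_force': 0.0, 'width': 0.08683926140101922} -0.0187
```

View pics/scene0.png

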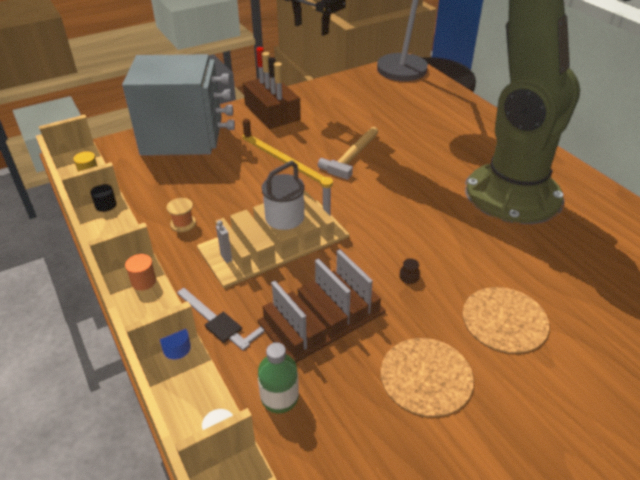

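View pics/top0.png

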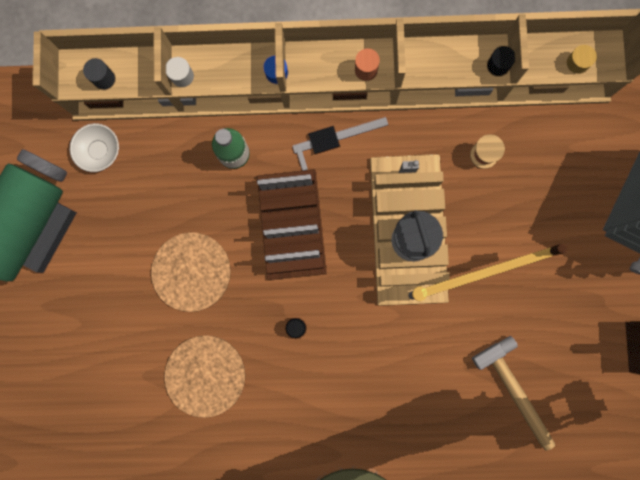

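```bash
cat >> h.py <<'E'
P={n:robot.camera_params(n) for n in('scene','top')}
def proj(n,X):
    p=P[n]; M=np.linalg.inv(p['world_from_camera']); X=np.atleast_2d(X)
    c=X@M[:3,:3].T+M[:3,3]; f=240/np.tan(np.radians(p['vfov']/2))
    return np.c_[p['cx']+f*c[:,0]/-c[:,2], p['cy']-f*c[:,1]/-c[:,2]]
def ray(n,uv):
    p=P[n]; W=p['world_from_camera']; f=240/np.tan(np.radians(p['vfov']/2))
    d=W[:3,:3]@np.array([(uv[0]-p['cx'])/f,-(uv[1]-p['cy'])/f,-1]); return W[:3,3],d/np.linalg.norm(d)
def onz(n,uv,z):
    o,d=ray(n,uv); return o+d*(z-o[2])/d[2]
def tri(a,b):
    (o1,d1),(o2,d2)=ray('scene',a),ray('top',b)
    s=np.linalg.lstsq(np.c_[d1,-d2],o2-o1,rcond=None)[0]
    p,q=o1+s[0]*d1,o2+s[1]*d2; return (p+q)/2,np.linalg.norm(p-q)
E
python3 - <<'E'
from h import *
np.set_printoptions(precision=3,suppress=True)
import pickle
for n in('scene','top'):robot.camera(n)
D={}
for n in('scene','top'):
    for k in('pot','mat','plate0','rack','frame','keeper','keeper_knob'):
        r=robot.regions_of(n,k); D[n,k]=r
        print(n,k,[(round(q['p'],2),np.round(np.array(q['location'])*[640,480],1).tolist(),int(q['pixels'].sum())) for q in r])
    for k in('keeper_hinge','keeper_knob','frame_bay0','bottle','loupe','caliper','spool'):
        print(n,k,[(round(q['p'],2),np.round(np.array(q['location'])*[640,480],1).tolist()) for q in robot.look_for(n,k)])
pickle.dump(D,open('D.pkl','wb'))
E
```

```text
scene pot [(0.58, [282.8, 198.3], 2217)]
scene mat [(0.85, [505.6, 319.5], 4350), (0.69, [427.3, 379.6], 5647)]
scene plate0 [(0.76, [334.0, 285.3], 885), (0.67, [355.9, 275.7], 878), (0.57, [287.7, 311.9], 886)]
scene rack [(0.82, [315.0, 317.0], 5018), (0.17, [262.1, 238.4], 7590)]
scene frame [(0.62, [262.4, 239.0], 7726)]
scene keeper [(0.58, [283.4, 153.9], 824)]
scene keeper_knob [(0.67, [278.8, 155.7], 811), (0.44, [264.3, 237.2], 7828)]
scene keeper_hinge [(0.96, [260.8, 234.1])]
scene keeper_knob [(0.6, [278.3, 155.1]), (0.52, [291.3, 309.7]), (0.2, [259.9, 242.1])]
scene frame_bay0 [(0.9, [265.3, 235.4]), (0.69, [317.5, 320.4])]
scene bottle [(0.62, [280.8, 378.6])]
scene loupe [(0.67, [409.2, 268.1])]
scene caliper [(0.67, [409.5, 268.4]), (0.55, [219.7, 325.1]), (0.48, [282.5, 157.6])]
scene spool [(0.93, [180.2, 211.7]), (0.31, [279.7, 157.4])]
top pot [(0.72, [413.7, 240.5], 1973), (0.26, [402.5, 260.5], 9407)]
top mat [(0.84, [207.2, 376.4], 5107)]
top plate0 [(0.85, [292.8, 254.7], 371), (0.7, [284.2, 180.4], 556), (0.57, [290.3, 232.4], 463)]
top rack [(0.66, [289.0, 221.4], 4749), (0.19, [392.3, 242.7], 9645)]
top frame [(0.76, [406.1, 262.1], 9756)]
top keeper []
top keeper_knob [(0.81, [486.8, 273.1], 1629)]
top keeper_hinge [(0.61, [404.1, 258.6])]
top keeper_knob []
top frame_bay0 [(0.74, [403.2, 257.5]), (0.26, [490.0, 271.1])]
top bottle [(0.75, [233.2, 149.4])]
top loupe [(0.56, [293.7, 329.1]), (0.45, [399.3, 253.7])]
top caliper [(0.69, [325.0, 135.9])]
top spool [(0.83, [488.7, 152.9]), (0.75, [414.7, 239.9])]
```

```bash
python3 - <<'E'
from h import *
a=cv2.imread('pics/top0.png')[120:320,150:450]; b=cv2.imread('pics/scene0.png')[140:365,185:485]
cv2.imwrite('pics/c1.png',cv2.resize(a,(800,533),interpolation=cv2.INTER_CUBIC))
cv2.imwrite('pics/c2.png',cv2.resize(b,(800,600),interpolation=cv2.INTER_CUBIC))
E
```

```text
(no output)
```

View pics/c1.png

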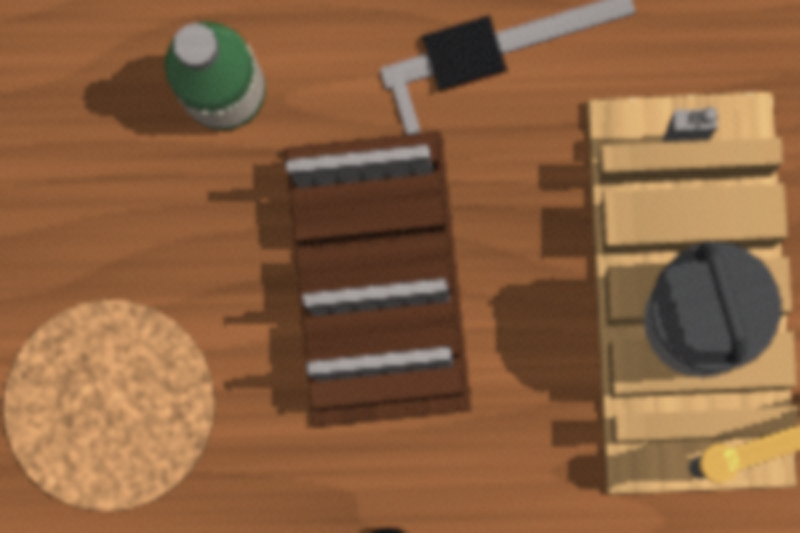

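View pics/c2.png

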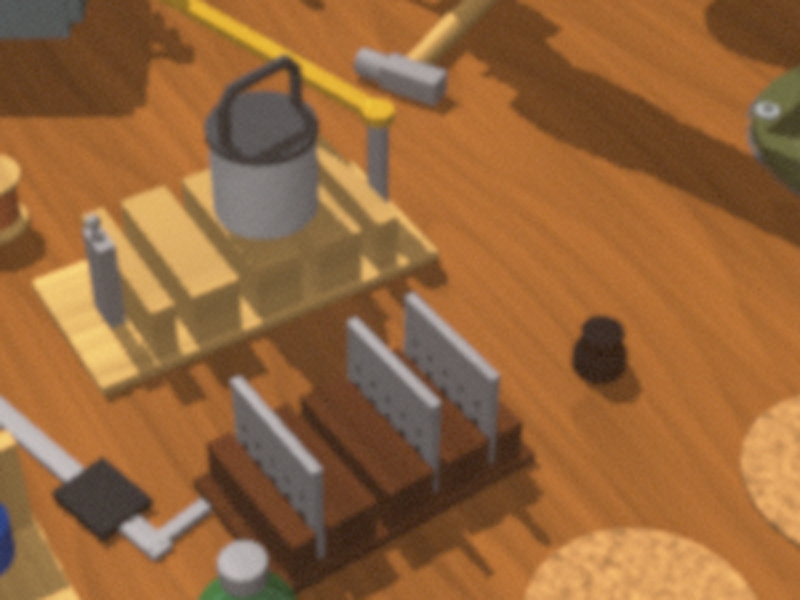

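```bash
cat >> h.py <<'E'
from scipy.optimize import minimize
def box(x0,x1,y0,y1,z0,z1): return np.array([[x,y,z] for x in(x0,x1) for y in(y0,y1) for z in(z0,z1)],float)
def place(X,x,y,a,z=0):
    c,s=np.cos(a),np.sin(a); return X@np.array([[c,s,0],[-s,c,0],[0,0,1]])+[x,y,z]
def render(n,parts):
    m=np.zeros((1920,2560),np.uint8)
    for X in parts:
        h=cv2.convexHull(((proj(n,X)+.5)*4).astype(np.float32)).astype(np.int32); cv2.fillConvexPoly(m,h,255)
    return cv2.resize(m,(640,480),interpolation=cv2.INTER_AREA)/255.
def fit(parts,masks,x0,ign={},fn=None):
    def c(v):
        t=0
        for n,m in masks.items():
            r=render(n,fn(v) if fn else [place(X,*v[:3]) for X in parts]); w=1.-ign.get(n,0*r)
            t+=(w*np.abs(r-m)).sum()/m.sum()
        return t
    st=np.vstack([x0]+[np.array(x0)+d for d in np.diag([.015,.015,.08]+[.008]*(len(x0)-3))])
    r=minimize(c,x0,method='Nelder-Mead',options=dict(initial_simplex=st,xatol=1e-4,fatol=1e-5,maxiter=600)); return r.x,r.fun
E
cat > m.py <<'E'
from h import *
np.set_printoptions(precision=4,suppress=True)
import pickle
D=pickle.load(open('D.pkl','rb')); N=('scene','top')
g=lambda n,k,i=0:D[n,k][i]['pixels']
pl={n:np.clip(sum(q['pixels'].astype(float) for q in D[n,'plate0']),0,1) for n in N}
pp=[box(s-.004,s+.004,-.05,.05,.045,.1) for s in(.072,-.024,-.072)]
c=np.mean([onz('top',np.array(q['location'])*[640,480],.08) for q in D['top','plate0']],0)
v,f=fit(pp,pl,[c[0]+.008,c[1],.05]); print('rack from plates',v,f)
for n in N: print(n,fit(pp,{n:pl[n]},v))
rk,_=fit([box(-.1075,.1075,-.06,.06,0,.01),box(-.09,.09,-.06,.06,0,.045)]+pp,{n:np.maximum(g(n,'rack'),pl[n]) for n in N},v); print('rack sil',rk,_)
ig={n:np.clip(g(n,'pot')*1.+(g('top','keeper_knob') if n=='top' else g(n,'keeper')),0,1) for n in N}
for n in N: ig[n]=cv2.dilate(ig[n].astype(np.float32),np.ones((7,7)))
def fm(v):
    return [place(X,*v[:3]) for X in (box(-.15,.15,-.07,.07,0,.01),box(-.1,.1,-v[3],v[3],0,.06),box(-.136,-.12,-.008,.008,0,.106),box(.11,.124,-.008,.008,0,.09))]
c=onz('top',(410,231),.0); fr,_=fit(0,{n:g(n,'frame')*1. for n in N},[c[0],c[1],.05,.065],ig,fm); print('frame',fr,_)
for n in N: print(n,fit(0,{n:g(n,'frame')*1.},fr,ig,fm))
for i,n in enumerate(N):
    im=cv2.resize(cv2.imread(f'pics/{n}0.png'),None,fx=4,fy=4,interpolation=cv2.INTER_CUBIC)
    def L(Q,v,col=(0,0,255)):
        u=((proj(n,place(np.array(Q,float),*v[:3]))+.5)*4).astype(int); cv2.polylines(im,[u],True,col,1)
    for s in(.072,-.024,-.072): L([[s-.004,-.05,.1],[s+.004,-.05,.1],[s+.004,.05,.1],[s-.004,.05,.1]],v,(0,255,0))
    L([[-.1075,-.06,0],[.1075,-.06,0],[.1075,.06,0],[-.1075,.06,0]],v)
    for s in(-.081,-.027,.027,.081):
        for e in(-.0075,.0075): L([[s+e,-.065,.06],[s+e,.065,.06]],fr)
    L([[-.15,-.07,0],[.15,-.07,0],[.15,.07,0],[-.15,.07,0]],fr,(0,255,0))
    x0,y0=((960,600),(720,580))[i]
    cv2.imwrite(f'pics/o_{n}.png',cv2.resize(im[y0:y0+780,x0-260:x0+840] if n=='top' else im[y0:y0+870,x0-260:x0+700],(800,600),interpolation=cv2.INTER_AREA))
E
python3 m.py
```

```text
rack from plates [0.5927 0.1074 0.0773] 0.1921615957517112
scene (array([0.5933, 0.108 , 0.0674]), np.float64(0.08217677406938614))
top (array([0.5925, 0.1068, 0.0803]), np.float64(0.09514459021018479))
rack sil [0.5929 0.1075 0.0763] 0.1319741753367885
frame [ 0.5751 -0.1285  0.0141  0.064 ] 0.06278410516995893
scene (array([ 0.5745, -0.1288,  0.0129,  0.0615]), np.float64(0.03774471735367717))
top (array([ 0.5751, -0.1285,  0.0141,  0.064 ]), np.float64(0.021854826391401166))
```

```bash
python3 - <<'E'
import cv2,numpy as np
a=cv2.imread('pics/o_scene.png');b=cv2.imread('pics/o_top.png')
cv2.imwrite('pics/o.png',np.vstack([a,b])[:, :])
E
```

```text
(no output)
```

View pics/o_top.png

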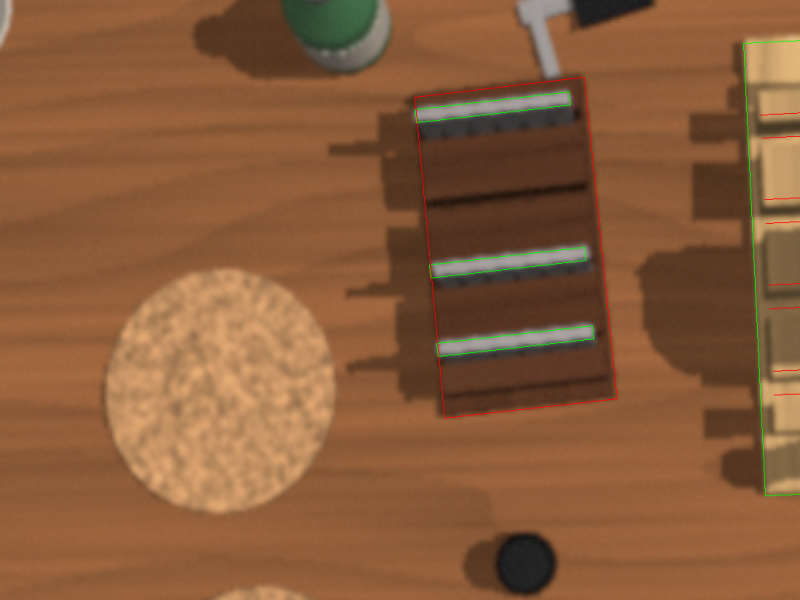

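View pics/o_scene.png

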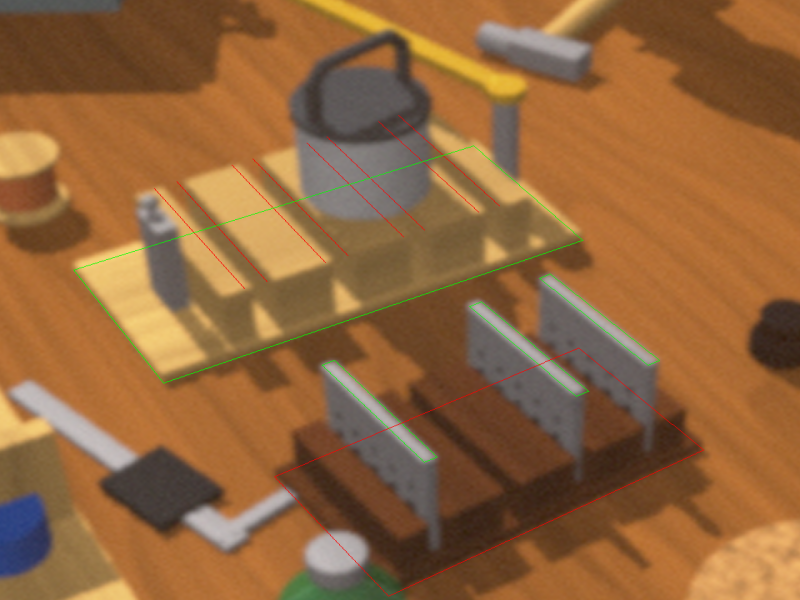

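Mat candidates: A at top (190,272)/scene (427,379), and B at top (205,376)/scene (505,319). A lies farther from the base (the base is at the bottom of the top picture), and it shows as plain round cork in crop c1 at (110,405). The overlays match the rack and plate edges. Next I measure the mat, pot and knob.

```bash
cat > m2.py <<'E'
from h import *
np.set_printoptions(precision=4,suppress=True)
import pickle
D=pickle.load(open('D.pkl','rb')); N=('scene','top')
t=np.linspace(0,2*np.pi,48,endpoint=False); C=np.c_[np.cos(t),np.sin(t),0*t]
disc=lambda r,z0,z1:np.vstack([C*r+[0,0,z0],C*r+[0,0,z1]])
im=cv2.imread('pics/top0.png'); hsv=cv2.cvtColor(im,cv2.COLOR_BGR2HSV)
for nm,ms,mt in(('A',(427,379),(190,272)),('B',(505,319),(205,376))):
    sm=[q for q in D['scene','mat'] if np.hypot(*(np.array(q['location'])*[640,480]-ms))<15][0]['pixels']*1.
    c0=onz('scene',ms,.006); v,f=fit([disc(.08,0,.006)],{'scene':sm},[c0[0],c0[1],0]); c1=onz('top',mt,.006)
    print('mat',nm,v[:2],f,'top',c1[:2],'r',np.hypot(*v[:2]))
def pm(v):
    def pl(X): return place(X,*v[:3],z=v[3])
    b=lambda *a:pl(box(*a))
    return [pl(disc(.042,0,.075)),pl(disc(.044,.07,.082)),b(-.026,.026,-.005,.005,.122,.132)]+[pl(np.vstack([box(s*.026-.005,s*.026+.005,-.005,.005,.122,.132),box(s*.036-.005,s*.036+.005,-.005,.005,.08,.085)])) for s in(-1,1)]
M={n:D[n,'pot'][0]['pixels']*1. for n in N}
c=onz('top',(417,237),.14)
for a in(.3,.0,-.3): print('pot',fit(0,M,[c[0],c[1],a,.06],fn=pm))
print('bar tri',tri((282,167),(421,233)))
for (a,b) in(((558,250),(248,128)),): print('knob tri',tri(b,a))
E
python3 m2.py; python3 - <<'E'
import cv2,sys
sys.path.insert(0,'.')
a=cv2.imread('pics/top0.png')[205:275,380:470];b=cv2.imread('pics/scene0.png')[150:240,240:330]
c=cv2.imread('pics/top0.png')[225:315,400:580]; d=cv2.imread('pics/scene0.png')[110:200,230:350]
import numpy as np
r=lambda i:cv2.resize(i,(400,300),interpolation=cv2.INTER_CUBIC)
cv2.imwrite('pics/c3.png',np.vstack([np.hstack([r(a),r(b)]),np.hstack([r(c),r(d)])]))
E
```

```text
mat A [0.5025 0.3123] 0.03639204575047657 top [0.5022 0.3135] r 0.5916137275357956
mat B [0.2943 0.2851] 0.038833446022087 top [0.2955 0.2853] r 0.40971704924212893
pot (array([ 0.5467, -0.1283,  0.3216,  0.0605]), np.float64(0.15880198344467328))
pot (array([ 0.5471, -0.1291,  0.0995,  0.0579]), np.float64(0.15932306637183052))
pot (array([ 0.5463, -0.1296, -0.0939,  0.0565]), np.float64(0.1870021726753288))
bar tri (array([ 0.5454, -0.1272,  0.1882]), np.float64(0.0026162075326835997))
knob tri (array([ 0.5113, -0.3752,  0.1357]), np.float64(0.003241776835245271))
```

View pics/c3.png

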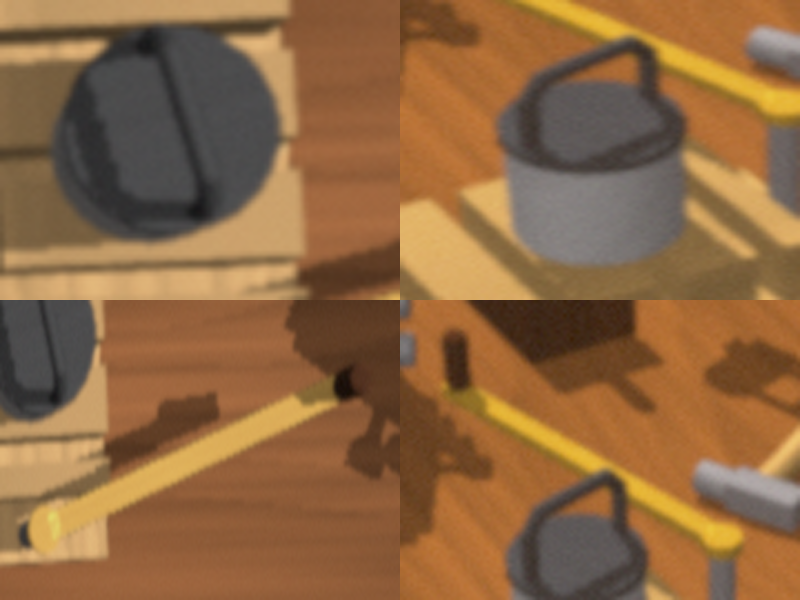

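```bash
cat > t.py <<'E'
from h import *
np.set_printoptions(precision=4,suppress=True)
a,b=(417.1,219),(424.3,249.3); c,d=(271.5,175.5),(292.9,163.5)
print(tri(c,a),tri(d,b))
p,q=onz('top',a,.187),onz('top',b,.187); print(p,q,np.arctan2(*(p-q)[1::-1]))
p,q=onz('scene',c,.187),onz('scene',d,.187); print(p,q,np.arctan2(*(p-q)[1::-1]))
# knob top & hinge: crop (345,385)->, scene crop (455,338)
kt=(400+345*.45,225+85*.3); ks=(230+55*.3,110+38*.3)
k,e=tri(ks,kt); print('knob',k,e); hp=place(np.array([[-.128,0,.116]]),.5751,-.1285,.0141)[0]; print('hinge',hp)
k=onz('top',kt,.158); dk=k-hp; print(k,np.hypot(*dk[:2]),'angle',-(np.arctan2(dk[1],dk[0])-.0141))
print('hinge pic',proj('top',hp),proj('scene',hp))
E
python3 t.py
cat > plan.py <<'E'
# python3 plan.py x y z psi grip n : psi = world angle of tool y; prints n rows (multiple of 5) from measured pose
import sys; from h import *
x,y,z,psi,g,n=[float(a) for a in sys.argv[1:7]]; n=int(n)
o=robot.get_obs(); p=o['tcp_pos'].copy(); M=R.from_rotvec(o['ee_rot']).as_matrix()
Y=np.array([np.cos(psi),np.sin(psi),0]); Z=np.array([0,0,-1.]); T=np.c_[np.cross(Y,Z),Y,Z]
tv=R.from_matrix(M.T@T).as_rotvec(); tgt=np.array([x,y,z]); p0=p.copy()
acc=R.from_matrix(M); rows=[]
for i in range(1,n+1):
    s=np.round(acc.inv().apply(p0+(tgt-p0)*i/n-p),4); w=np.round((acc.inv()*R.from_matrix(T)).as_rotvec()/(n-i+1),4)
    rows.append([*s,*w,g]); p=p+acc.apply(s); acc=acc*R.from_rotvec(w)
f=lambda v:('%.4f'%v).rstrip('0').rstrip('.') if abs(v)>5e-5 else '0'
for k in range(0,n,5): print('[['+','.join('['+','.join(f(v) for v in r)+']' for r in rows[k:k+5])+']]')
print('max',np.abs(np.array(rows)).max(0)[:6].tolist())
E
python3 plan.py .5454 -.1277 .30 -1.26 1 10
```

```text
(array([ 0.5712, -0.1229,  0.1796]), np.float64(0.0029103218238850925)) (array([ 0.518 , -0.1324,  0.1837]), np.float64(0.0032384367106364433))
[ 0.5689 -0.121   0.187 ] [ 0.5163 -0.131   0.187 ] 0.18769935427441276
[ 0.5765 -0.1147  0.187 ] [ 0.5213 -0.1294  0.187 ] 0.261541309714497
knob [ 0.5127 -0.3652  0.1577] 0.006261029923517285
hinge [ 0.4471 -0.1303  0.116 ]
[ 0.51   -0.3632  0.158 ] 0.24123724349289966 angle 1.3212102300322042
hinge pic [[419.9803 291.223 ]] [[324.4629 180.7447]]
[[[0.0477,-0.0357,-0.0104,0,0,0.001,1],[0.0477,-0.0357,-0.0104,0,0,0.001,1],[0.0477,-0.0358,-0.0104,0,0,0.001,1],[0.0476,-0.0358,-0.0103,0,0,0.001,1],[0.0476,-0.0359,-0.0104,0,0,0.001,1]]]
[[[0.0476,-0.0359,-0.0104,0,0,0.001,1],[0.0475,-0.036,-0.0104,0,0,0.001,1],[0.0475,-0.036,-0.0104,0,0,0.001,1],[0.0474,-0.0361,-0.0104,0,0,0.001,1],[0.0474,-0.0361,-0.0104,0.0001,0,0.0011,1]]]
max [0.0477, 0.0361, 0.0104, 0.0001, 0.0, 0.0011]
```

```bash
python3 plan.py .544 -.1265 .26 -1.36 0 20
```

```text
[[[0.0238,-0.0179,-0.0032,0,0,0.0055,0],[0.0237,-0.0181,-0.0032,0,0,0.0055,0],[0.0237,-0.0182,-0.0032,0,0,0.0055,0],[0.0235,-0.0183,-0.0032,0,0,0.0055,0],[0.0234,-0.0184,-0.0032,0,0,0.0055,0]]]
[[[0.0233,-0.0186,-0.0032,0,0,0.0055,0],[0.0232,-0.0187,-0.0032,0,0,0.0055,0],[0.0232,-0.0188,-0.0031,0,0,0.0055,0],[0.023,-0.0189,-0.0032,0,0,0.0055,0],[0.0229,-0.0191,-0.0032,0,0,0.0055,0]]]
[[[0.0228,-0.0192,-0.0032,0,0,0.0055,0],[0.0227,-0.0194,-0.0032,0,0,0.0055,0],[0.0226,-0.0194,-0.0032,0,0,0.0055,0],[0.0224,-0.0196,-0.0032,0,0,0.0055,0],[0.0224,-0.0197,-0.0032,0,0,0.0055,0]]]
[[[0.0223,-0.0198,-0.0032,0,0,0.0055,0],[0.0221,-0.0199,-0.0032,0,0,0.0055,0],[0.0221,-0.0201,-0.0032,0,0,0.0055,0],[0.0219,-0.0202,-0.0032,0.0001,0,0.0055,0],[0.0218,-0.0203,-0.0032,0,0,0.0056,0]]]
max [0.0238, 0.0203, 0.0032, 0.0001, 0.0, 0.0056]
```

Request:
jog_arm([
  [[0.024,-0.018,-0.005,0,0,0.0055,0],[0.024,-0.018,-0.005,0,0,0.0055,0],[0.024,-0.018,-0.005,0,0,0.0055,0],[0.0235,-0.018,-0.005,0,0,0.0055,0],[0.0235,-0.0185,-0.004,0,0,0.0055,0]],
])

```text
t: 2.1
tcp_pos: [0.2914, -0.4935, 0.2206]
ee_rot: [3.107, 0.459, 0.0]
wrist_force: [1.0, -1.2, -1.2]
width: 0.0551
grasp_force: 0.0
```

Request:
jog_arm([
  [[0.023,-0.0185,-0.003,0,0,0.0055,0],[0.023,-0.0185,-0.003,0,0,0.0055,0],[0.023,-0.019,-0.003,0,0,0.0055,0],[0.023,-0.019,-0.003,0,0,0.0055,0],[0.023,-0.019,-0.003,0,0,0.0055,0]],
])

```text
t: 2.6
tcp_pos: [0.3755, -0.371, 0.2355]
ee_rot: [3.113, 0.416, 0.0]
wrist_force: [0.7, -1.1, 0.2]
width: 0.0434
grasp_force: 0.0
```

Request:
jog_arm([
  [[0.023,-0.019,-0.003,0,0,0.0055,0],[0.023,-0.019,-0.003,0,0,0.0055,0],[0.0225,-0.0195,-0.003,0,0,0.0055,0],[0.0225,-0.0195,-0.003,0,0,0.0055,0],[0.0225,-0.0195,-0.003,0,0,0.0055,0]],
])

```text
t: 3.1
tcp_pos: [0.461, -0.249, 0.2505]
ee_rot: [3.119, 0.373, 0.0]
wrist_force: [0.2, -0.6, 0.2]
width: 0.0435
grasp_force: 0.0
```

Request:
jog_arm([
  [[0.022,-0.02,-0.003,0,0,0.0055,0],[0.022,-0.02,-0.003,0,0,0.0055,0],[0.022,-0.02,-0.003,0,0,0.0055,0],[0.022,-0.02,-0.003,0,0,0.0055,0],[0.022,-0.02,-0.003,0,0,0.0055,0]],
])

```text
t: 3.6
tcp_pos: [0.5457, -0.1269, 0.2655]
ee_rot: [3.124, 0.33, 0.001]
wrist_force: [1.6, -0.2, 0.1]
width: 0.0436
grasp_force: 0.0
```

```bash
python3 plan.py .544 -.1265 .215 -1.36 0 5;python3 - <<'E'
from h import *
robot.camera('scene');robot.camera('top')
for n in('scene','top'):print([(q['p'],np.array(q['location'])*[640,480]) for q in robot.look_for(n,'pot')])
E
```

```text
[[[-0.0003,-0.0002,0.0101,0.0001,-0.0001,-0.0001,0],[-0.0003,-0.0001,0.0101,0.0001,-0.0001,-0.0001,0],[-0.0003,-0.0002,0.0101,0.0001,0,-0.0001,0],[-0.0004,-0.0001,0.0101,0.0001,-0.0001,0,0],[-0.0003,-0.0001,0.0101,0.0001,0,-0.0001,0]]]
max [0.0004, 0.0002, 0.0101, 0.0001, 0.0001, 0.0001]
[(0.74, array([283.712, 197.424]))]
[(0.95, array([415.104, 253.92 ]))]
```

Request:
jog_arm([
  [[-0.0005,0,0.02,0,0,0,0],[-0.0005,0,0.02,0,0,0,0],[-0.0005,0,0.02,0,0,0,0],[0,0,0.02,0,0,0,0],[0,0,0.017,0,0,0,0]],
])

```text
t: 4.3
tcp_pos: [0.5424, -0.1302, 0.1669]
ee_rot: [3.124, 0.326, -0.002]
wrist_force: [0.1, -0.2, 0.7]
width: 0.0438
grasp_force: 0.0
```

Request:
jog_arm([
  [[0,0,0,0,0,0,0],[0,0,0,0,0,0,-1],[0,0,0,0,0,0,-1],[0,0,0,0,0,0,-1],[0,0,0,0,0,0,-1]],
], squeeze=35)

```text
t: 4.8
tcp_pos: [0.5441, -0.1283, 0.169]
ee_rot: [3.123, 0.33, 0.002]
wrist_force: [-0.6, 0.2, 0.3]
width: 0.0195
grasp_force: 0.0
```

Request:
jog_arm([
  [[0,0,0,0,0,0,-1],[0,0,0,0,0,0,-1],[0,0,-0.005,0,0,0,-1],[0,0,-0.005,0,0,0,-1],[0,0,-0.01,0,0,0,-1]],
])

```text
t: 5.3
tcp_pos: [0.5433, -0.1281, 0.1883]
ee_rot: [-3.124, -0.331, 0.001]
wrist_force: [-0.2, -0.2, 0.3]
width: 0.0004
grasp_force: 0.0
```

Request:
jog_arm([
  [[0,0,-0.03,0,0,0,0],[0,0,-0.03,0,0,0,0],[0,0,-0.02,0,0,0,0],[0,0,0,0,0,0,0],[0,0,0,0,0,0,0]],
])

```text
t: 5.8
tcp_pos: [0.5438, -0.1282, 0.2685]
ee_rot: [3.124, 0.33, 0.001]
wrist_force: [-0.5, -0.2, -0.3]
width: 0.0328
grasp_force: 0.0
```

```bash
python3 - <<'E'
from h import *
a=snap('scene','s1.png');b=snap('top','t1.png')
c=cv2.resize(a[120:270,200:400],(400,300),interpolation=cv2.INTER_CUBIC);d=cv2.resize(b[150:330,330:570],(400,300),interpolation=cv2.INTER_CUBIC)
cv2.imwrite('pics/c4.png',np.hstack([c,d])[:,:,::-1])
E
```

```text
(no output)
```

View pics/c4.png

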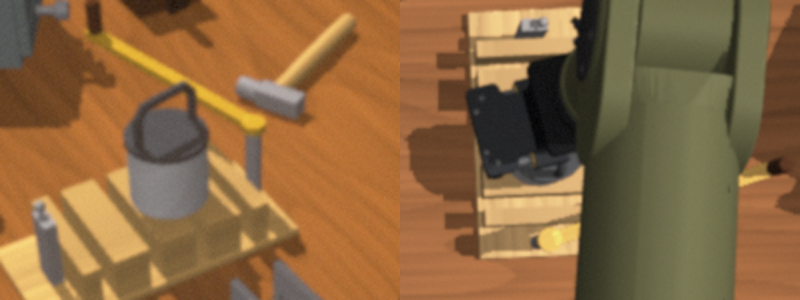

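```bash
python3 - <<'E'
from h import *
o=robot.get_obs(); M=R.from_rotvec(o['ee_rot']).as_matrix(); p=o['tcp_pos']
print(o['qpos'],M[:,1])
a=cv2.imread('pics/s1.png');b=cv2.imread('pics/t1.png')
for n,i in(('scene',a),('top',b)):
    for s,c in((0,(0,0,255)),(.022,(255,0,0)),(-.022,(0,255,0))):
        u=proj(n,p+M[:,1]*s)[0]; print(n,u); cv2.circle(i,tuple(int(v) for v in u),2,c,-1)
c=cv2.resize(a[0:240,160:480],(400,300),interpolation=cv2.INTER_CUBIC);d=cv2.resize(b[150:330,330:570],(400,300),interpolation=cv2.INTER_CUBIC)
cv2.imwrite('pics/c5.png',np.hstack([c,d]))
E
```

```text
[ 0.65788384  0.13174637 -0.52250723  1.55515544  0.06580512  1.4742046
 -1.22739134] [ 2.09194485e-01 -9.77873769e-01 -7.47903610e-04]
scene [281.84772643 132.30536438]
scene [274.51915922 127.73936323]
scene [289.33589791 136.9708056 ]
top [428.99283439 227.52071081]
top [442.48966368 224.21639643]
top [415.49241582 230.82590392]
```

View pics/c5.png

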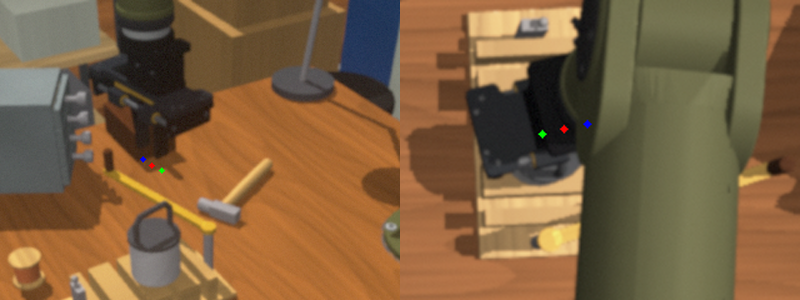

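```bash
python3 - <<'E'
from h import *
o=robot.get_obs(); M=R.from_rotvec(o['ee_rot']).as_matrix(); p=o['tcp_pos']
a=cv2.imread('pics/s1.png')
i=cv2.resize(a[70:220,220:420],(800,600),interpolation=cv2.INTER_CUBIC)
i=np.clip(i*1.6,0,255).astype(np.uint8)
for s,z,c in((0,0,(0,0,255)),(.022,0,(255,0,0)),(-.022,0,(0,255,0)),(0,.0187,(0,255,255)),(0,-.1005,(255,0,255)),(0,-.0815,(255,255,0))):
    u=(proj('scene',p+M[:,1]*s+[0,0,z])[0]+.5-[220,70])*4; cv2.circle(i,tuple(int(v) for v in u),3,c,-1)
cv2.imwrite('pics/c6.png',i)
E
```

```text
(no output)
```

View pics/c6.png

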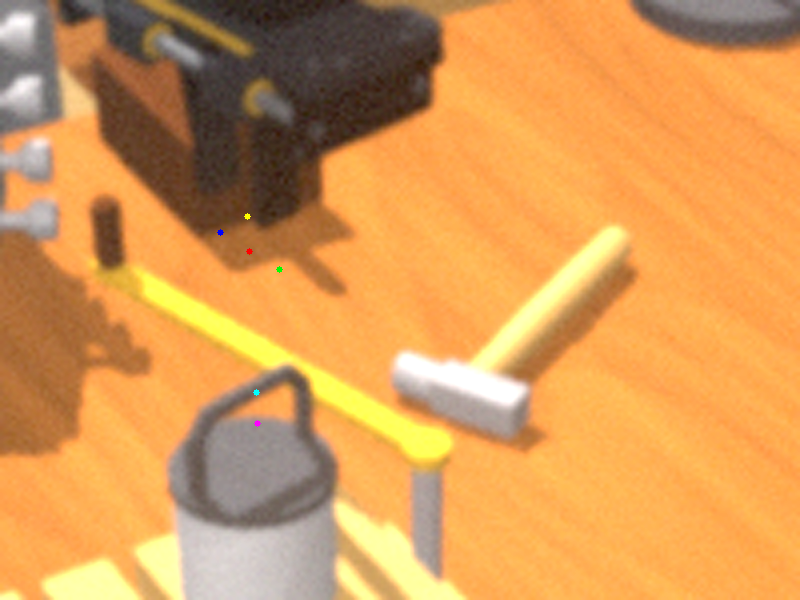

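```bash
python3 - <<'E'
from h import *
o=robot.get_obs(); M=R.from_rotvec(o['ee_rot']).as_matrix(); p=o['tcp_pos']
cor=lambda z:[p+M[:,1]*-.095+M[:,0]*s*.0375+[0,0,z] for s in(-1,1)]
for z in(.07,.1,.15): print(z,proj('top',np.array(cor(z))).round(1).tolist(), ((proj('top',np.array(cor(z)))-[330,150])/.6+[400,0]).round().tolist(), ((proj('scene',np.array(cor(z)))-[220,70])*4).round().tolist())
# where would tips midpoint ray pass
u=np.array([245,206])/4+[220,70]
for z in(.2685,.28,.29,.295,.3): print(z,onz('scene',u,z))
for z in (.2685,.2785):
    for s in(.0164+.0,): print([((proj('scene',p+M[:,1]*k+[0,0,z-.2685])[0]-[220,70])*4).round() for k in(-s,s)])
E
```

```text
0.07 [[379.7, 261.2], [367.1, 211.9]] [[483.0, 185.0], [462.0, 103.0]] [[444.0, 167.0], [315.0, 228.0]]
0.1 [[381.2, 259.5], [368.2, 208.5]] [[485.0, 182.0], [464.0, 98.0]] [[445.0, 106.0], [313.0, 166.0]]
0.15 [[384.0, 256.3], [370.2, 202.3]] [[490.0, 177.0], [467.0, 87.0]] [[446.0, -2.0], [310.0, 56.0]]
0.2685 [ 0.52700588 -0.16118746  0.2685    ]
0.28 [ 0.53540653 -0.14391974  0.28      ]
0.29 [ 0.54271144 -0.12890433  0.29      ]
0.295 [ 0.5463639  -0.12139662  0.295     ]
0.3 [ 0.55001635 -0.11388892  0.3       ]
[array([270., 263.]), array([225., 236.])]
[array([269., 245.]), array([224., 217.])]
```

```bash
python3 - <<'E'
from h import *
print(proj('scene',[.2047,-.6164,.1952]),proj('scene',[.2047,-.6164,.2202]))
E
python3 plan.py .544 -.1268 .17 -1.36 0 5
```

```text
[[310.53566746  38.10816161]] [[310.43666599  29.15088908]]
[[[0.0003,-0.0002,0.0194,-0.0001,0.0003,0,0],[0.0003,-0.0002,0.0194,-0.0002,0.0004,0,0],[0.0003,-0.0002,0.0194,-0.0001,0.0003,0,0],[0.0002,-0.0002,0.0194,-0.0002,0.0004,0,0],[0.0003,-0.0002,0.0194,-0.0001,0.0003,0,0]]]
max [0.0003, 0.0002, 0.0194, 0.0002, 0.0004, 0.0]
```

Request:
jog_arm([
  [[0.0003,-0.0002,0.0195,0,0,0,0],[0.0003,-0.0002,0.0195,0,0,0,0],[0.0003,-0.0002,0.0195,0,0,0,0],[0.0002,-0.0002,0.0195,0,0,0,0],[0.0003,-0.0002,0.0195,0,0,0,0]],
])

```text
t: 6.4
tcp_pos: [0.5437, -0.1267, 0.1684]
ee_rot: [-3.123, -0.331, 0.004]
wrist_force: [0.5, -0.0, 0.5]
width: 0.0436
grasp_force: 0.0
```

Request:
jog_arm([
  [[0,0,0.004,0,0,0,0],[0,0,0.004,0,0,0,0],[0,0,0.004,0,0,0,0],[0,0,0,0,0,0,0],[0,0,0,0,0,0,0]],
])

```text
t: 6.9
tcp_pos: [0.5452, -0.127, 0.1593]
ee_rot: [3.124, 0.33, 0.001]
wrist_force: [0.1, 0.1, -0.5]
width: 0.0434
grasp_force: 0.0
```

Request:
jog_arm([
  [[0,0,0.003,0,0,0,0],[0,0,0.003,0,0,0,0],[0,0,0.003,0,0,0,0],[0,0,0,0,0,0,0],[0,0,0,0,0,0,0]],
])

```text
t: 7.4
tcp_pos: [0.5447, -0.1269, 0.1495]
ee_rot: [-3.124, -0.331, 0.0]
wrist_force: [0.5, -0.0, 0.2]
width: 0.0434
grasp_force: 0.0
```

Request:
jog_arm([
  [[0,0,0,0,0,0,-1],[0,0,0,0,0,0,-1],[0,0,0,0,0,0,-1],[0,0,0,0,0,0,-1],[0,0,0,0,0,0,-1]],
], squeeze=30)

```text
t: 7.9
tcp_pos: [0.545, -0.1274, 0.1499]
ee_rot: [3.123, 0.33, 0.001]
wrist_force: [-0.0, -1.1, 0.3]
width: 0.0114
grasp_force: 0.6
```

Request:
jog_arm([
  [[0,0,0,0,0,0,-1],[0,0,0,0,0,0,-1],[0,0,0,0,0,0,-1],[0,0,0,0,0,0,-1],[0,0,0,0,0,0,-1]],
])

```text
t: 8.4
tcp_pos: [0.5449, -0.1273, 0.1499]
ee_rot: [3.124, 0.33, 0.0]
wrist_force: [0.2, -3.0, 1.8]
width: 0.0088
grasp_force: 29.9
```

Request:
jog_arm([
  [[0,0,0,0,0,0,-0.4],[0,0,0,0,0,0,-0.4],[0,0,0.003,0,0,0,-0.4],[0,0,0.003,0,0,0,-0.4],[0,0,0.001,0,0,0,-0.4]],
])

```text
t: 8.9
tcp_pos: [0.5444, -0.1263, 0.1419]
ee_rot: [-3.123, -0.331, 0.002]
wrist_force: [-0.4, -0.3, -0.3]
width: 0.0259
grasp_force: 0.0
```

Request:
jog_arm([
  [[0,0,0,0,0,0,-1],[0,0,0,0,0,0,-1],[0,0,0,0,0,0,-1],[0,0,0,0,0,0,-1],[0,0,0,0,0,0,-1]],
], squeeze=40)

```text
t: 9.4
tcp_pos: [0.545, -0.1274, 0.1429]
ee_rot: [3.123, 0.33, 0.001]
wrist_force: [0.5, -1.3, 1.7]
width: 0.0087
grasp_force: 40.0
```

Request:
jog_arm([
  [[0,0,0,0,0,0,-1],[0,0,0,0,0,0,-1],[0,0,-0.002,0,0,0,-1],[0,0,-0.004,0,0,0,-1],[0,0,-0.004,0,0,0,-1]],
])

```text
t: 9.9
tcp_pos: [0.5441, -0.1262, 0.152]
ee_rot: [-3.123, -0.331, 0.003]
wrist_force: [-0.1, 0.7, -4.4]
width: 0.0089
grasp_force: 40.0
```

Request:
jog_arm([
  [[0,0,-0.01,0,0,0,-1],[0,0,-0.01,0,0,0,-1],[0,0,-0.01,0,0,0,-1],[0,0,-0.01,0,0,0,-1],[0,0,-0.01,0,0,0,-1]],
])

```text
t: 10.4
tcp_pos: [0.5449, -0.1269, 0.2038]
ee_rot: [3.124, 0.331, 0.001]
wrist_force: [-0.5, 0.4, -4.5]
width: 0.0087
grasp_force: 40.0
```

```bash
python3 - <<'E'
from h import *
o=robot.get_obs(); p=o['tcp_pos'];print(p)
a=snap('scene','s2.png')
i=cv2.resize(a[60:240,200:440],(800,600),interpolation=cv2.INTER_CUBIC)
i=np.clip(i*1.5,0,255).astype(np.uint8)[:,:,::-1].copy()
u=(proj('scene',p)[0]+.5-[200,60])/.3; cv2.circle(i,tuple(int(v) for v in u),3,(0,0,255),-1)
cv2.imwrite('pics/c7.png',i)
E
```

```text
[ 0.54492468 -0.12691001  0.20381432]
```

View pics/c7.png

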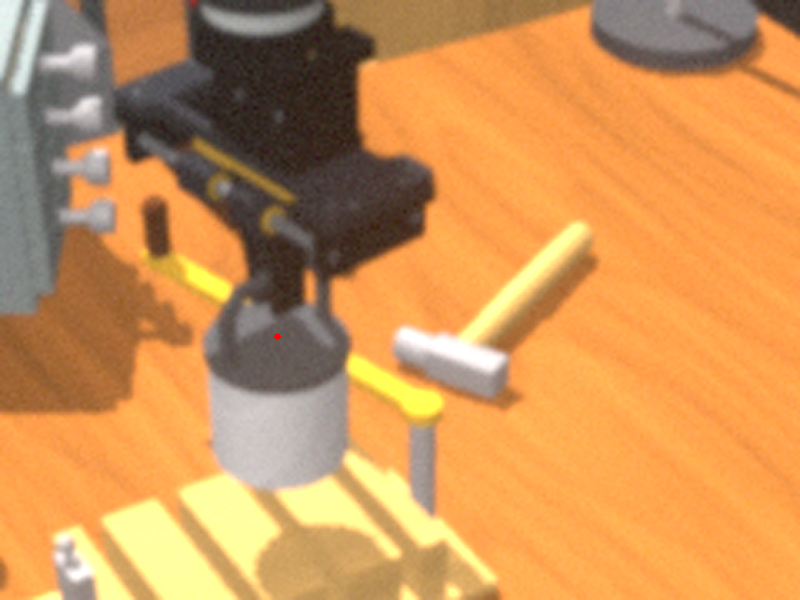

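The pot hangs upright in the fingers. The tips at (285,310) show about 20 mm above where the reported TCP projects, at (278,337), so I will allow for that offset. Next I carry the pot to mat A.

```bash
python3 plan.py .5023 .313 .235 -.6 -1 20
```

```text
[[[0.0025,-0.022,-0.0015,0.0001,-0.0001,-0.038,-1],[0.0033,-0.0218,-0.0015,0.0001,-0.0001,-0.038,-1],[0.0041,-0.0218,-0.0015,0.0001,-0.0001,-0.038,-1],[0.005,-0.0215,-0.0015,0.0001,-0.0001,-0.038,-1],[0.0057,-0.0213,-0.0015,0.0002,-0.0001,-0.038,-1]]]
[[[0.0066,-0.0212,-0.0015,0.0001,-0.0001,-0.038,-1],[0.0074,-0.0208,-0.0015,0.0002,-0.0001,-0.038,-1],[0.0082,-0.0205,-0.0014,0.0001,-0.0001,-0.038,-1],[0.0089,-0.0203,-0.0015,0.0002,-0.0001,-0.038,-1],[0.0097,-0.0198,-0.0015,0.0001,-0.0001,-0.038,-1]]]
[[[0.0105,-0.0195,-0.0015,0.0002,-0.0001,-0.038,-1],[0.0111,-0.0191,-0.0015,0.0001,-0.0001,-0.038,-1],[0.0119,-0.0186,-0.0014,0.0002,-0.0001,-0.038,-1],[0.0126,-0.0182,-0.0015,0.0001,-0.0001,-0.038,-1],[0.0133,-0.0177,-0.0015,0.0002,-0.0001,-0.038,-1]]]
[[[0.0139,-0.0172,-0.0015,0.0001,-0.0001,-0.038,-1],[0.0146,-0.0166,-0.0014,0.0002,-0.0001,-0.038,-1],[0.0152,-0.016,-0.0015,0.0001,-0.0001,-0.038,-1],[0.0158,-0.0155,-0.0015,0.0002,-0.0001,-0.038,-1],[0.0164,-0.0149,-0.0014,0.0001,-0.0001,-0.038,-1]]]
max [0.0164, 0.022, 0.0015, 0.0002, 0.0001, 0.038]
```

Request:
jog_arm([
  [[0.0025,-0.022,-0.006,0,0,-0.038,-1],[0.0033,-0.022,-0.006,0,0,-0.038,-1],[0.004,-0.022,-0.006,0,0,-0.038,-1],[0.005,-0.0215,-0.006,0,0,-0.038,-1],[0.006,-0.0215,-0.006,0,0,-0.038,-1]],
])

```text
t: 10.95
tcp_pos: [0.5335, -0.0137, 0.2332]
ee_rot: [3.077, 0.632, 0.0]
wrist_force: [0.3, 0.5, -3.0]
width: 0.0086
grasp_force: 40.0
```

Request:
jog_arm([
  [[0.0065,-0.021,0,0,0,-0.038,-1],[0.0075,-0.021,0,0,0,-0.038,-1],[0.008,-0.0205,0,0,0,-0.038,-1],[0.009,-0.0205,0,0,0,-0.038,-1],[0.0095,-0.02,0,0,0,-0.038,-1]],
])

```text
t: 11.45
tcp_pos: [0.5222, 0.0958, 0.2324]
ee_rot: [-3.004, -0.919, 0.001]
wrist_force: [-0.4, 0.5, -3.3]
width: 0.009
grasp_force: 40.0
```

Request:
jog_arm([
  [[0.0105,-0.0195,0,0,0,-0.038,-1],[0.011,-0.019,0,0,0,-0.038,-1],[0.012,-0.0185,0,0,0,-0.038,-1],[0.0125,-0.018,0,0,0,-0.038,-1],[0.0135,-0.0175,0,0,0,-0.038,-1]],
])

```text
t: 11.95
tcp_pos: [0.5119, 0.2054, 0.2326]
ee_rot: [-2.903, -1.2, -0.0]
wrist_force: [0.8, 0.6, -4.1]
width: 0.0084
grasp_force: 40.0
```

Request:
jog_arm([
  [[0.014,-0.017,0,0,0,-0.038,-1],[0.0145,-0.0165,0,0,0,-0.038,-1],[0.015,-0.016,0,0,0,-0.038,-1],[0.016,-0.0155,0,0,0,-0.038,-1],[0.0165,-0.015,0,0,0,-0.038,-1]],
])

```text
t: 12.45
tcp_pos: [0.5012, 0.3152, 0.2325]
ee_rot: [-2.777, -1.469, 0.0]
wrist_force: [0.2, -0.1, -3.2]
width: 0.0091
grasp_force: 40.0
```

```bash
python3 plan.py .5023 .313 .1 -.6 -1 10
```

```text
[[[-0.0001,0.0002,0.0132,0,0,0.0003,-1],[-0.0001,0.0002,0.0133,0,0,0.0002,-1],[-0.0002,0.0003,0.0132,0,0,0.0003,-1],[-0.0001,0.0002,0.0133,0,0,0.0002,-1],[-0.0001,0.0002,0.0132,0,0,0.0003,-1]]]
[[[-0.0001,0.0002,0.0133,0,0,0.0002,-1],[-0.0001,0.0003,0.0132,-0.0001,0,0.0003,-1],[-0.0002,0.0002,0.0133,0,0,0.0002,-1],[-0.0001,0.0002,0.0132,-0.0001,0,0.0003,-1],[-0.0001,0.0002,0.0133,0,0,0.0002,-1]]]
max [0.0002, 0.0003, 0.0133, 0.0001, 0.0, 0.0003]
```

Request:
jog_arm([
  [[-0.0001,0.0003,0.02,0,0,0,-1],[-0.0001,0.0003,0.02,0,0,0,-1],[-0.0001,0.0003,0.02,0,0,0,-1],[-0.0001,0.0003,0.02,0,0,0,-1],[-0.0001,0.0003,0.02,0,0,0,-1]],
])

```text
t: 12.95
tcp_pos: [0.5022, 0.3132, 0.1316]
ee_rot: [-2.778, -1.467, 0.0]
wrist_force: [0.2, 0.8, -3.1]
width: 0.0084
grasp_force: 40.0
```

Request:
jog_arm([
  [[0,0,0.01,0,0,0,-1],[0,0,0.01,0,0,0,-1],[0,0,0.01,0,0,0,-1],[0,0,0.005,0,0,0,-1],[0,0,0,0,0,0,-1]],
])

```text
t: 13.45
tcp_pos: [0.5021, 0.3121, 0.0971]
ee_rot: [2.779, 1.466, -0.002]
wrist_force: [-0.2, 0.1, -4.4]
width: 0.0086
grasp_force: 40.0
```

Request:
jog_arm([
  [[0,0,0.002,0,0,0,-1],[0,0,0.002,0,0,0,-1],[0,0,0.002,0,0,0,-1],[0,0,0,0,0,0,-1],[0,0,0,0,0,0,-1]],
])

```text
t: 13.95
tcp_pos: [0.5023, 0.3123, 0.0917]
ee_rot: [2.779, 1.466, 0.0]
wrist_force: [0.4, -0.2, -4.1]
width: 0.0086
grasp_force: 40.0
```

Request:
jog_arm([
  [[0,0,0.001,0,0,0,-1],[0,0,0.001,0,0,0,-1],[0,0,0.001,0,0,0,-1],[0,0,0,0,0,0,-1],[0,0,0,0,0,0,-1]],
])

```text
t: 14.45
tcp_pos: [0.5027, 0.3123, 0.0888]
ee_rot: [2.779, 1.465, 0.001]
wrist_force: [0.0, -1.3, -1.8]
width: 0.0085
grasp_force: 40.0
```

Request:
jog_arm([
  [[0,0,0.001,0,0,0,-1],[0,0,0.001,0,0,0,-1],[0,0,0,0,0,0,-1],[0,0,0,0,0,0,-1],[0,0,0,0,0,0,-1]],
])

```text
t: 14.95
tcp_pos: [0.5041, 0.3121, 0.0885]
ee_rot: [2.778, 1.464, 0.004]
wrist_force: [-0.2, -3.3, 7.4]
width: 0.0083
grasp_force: 40.0
```

Contact with the mat at z≈0.0888, as expected. Releasing.

Request:
jog_arm([
  [[0,0,-0.0012,0,0,0,-1],[0,0,0,0,0,0,-0.2],[0,0,0,0,0,0,-0.2],[0,0,0,0,0,0,-0.2],[0,0,0,0,0,0,-0.2]],
])

```text
t: 15.45
tcp_pos: [0.5018, 0.3127, 0.0875]
ee_rot: [-2.778, -1.466, 0.001]
wrist_force: [-0.8, -0.4, -0.4]
width: 0.0314
grasp_force: 0.0
```

Request:
jog_arm([
  [[0,0,0,0,0,0,-0.2],[0,0,-0.01,0,0,0,-0.2],[0,0,-0.02,0,0,0,-0.2],[0,0,-0.03,0,0,0,-0.2],[0,0,-0.04,0,0,0,-0.2]],
])

```text
t: 15.95
tcp_pos: [0.5013, 0.3118, 0.1881]
ee_rot: [-2.778, -1.466, 0.004]
wrist_force: [0.9, -0.0, 0.5]
width: 0.0347
grasp_force: 0.0
```

```bash
python3 plan.py .6645 .113 .18 .0773 -0.45 15; python3 - <<'E'
from h import *
np.set_printoptions(precision=4,suppress=True)
robot.camera('scene');robot.camera('top')
print([(q['p'],np.array(q['location'])*[640,480]) for q in robot.look_for('scene','pot')], proj('scene',[.5023,.313,.06]))
E
```

```text
[[[-0.0048,0.0165,0.0005,-0.0001,0.0001,-0.0451,-0.45],[-0.0055,0.0162,0.0006,-0.0002,0.0001,-0.0451,-0.45],[-0.0063,0.0159,0.0005,-0.0001,0.0001,-0.0451,-0.45],[-0.007,0.0157,0.0005,-0.0002,0.0001,-0.0451,-0.45],[-0.0076,0.0153,0.0005,-0.0001,0.0001,-0.0451,-0.45]]]
[[[-0.0084,0.015,0.0006,-0.0002,0.0001,-0.0451,-0.45],[-0.009,0.0146,0.0005,-0.0001,0.0001,-0.0451,-0.45],[-0.0097,0.0141,0.0006,-0.0002,0.0001,-0.0452,-0.45],[-0.0103,0.0137,0.0005,-0.0002,0.0001,-0.0451,-0.45],[-0.0109,0.0133,0.0005,-0.0001,0.0001,-0.0452,-0.45]]]
[[[-0.0115,0.0127,0.0006,-0.0002,0.0001,-0.0451,-0.45],[-0.0121,0.0122,0.0005,-0.0001,0.0002,-0.0452,-0.45],[-0.0126,0.0116,0.0006,-0.0002,0.0001,-0.0451,-0.45],[-0.0131,0.0111,0.0005,-0.0001,0.0002,-0.0452,-0.45],[-0.0136,0.0104,0.0005,-0.0002,0.0001,-0.0451,-0.45]]]
max [0.0136, 0.0165, 0.0006, 0.0002, 0.0002, 0.0452]
[(0.61, array([428.8  , 356.304]))] [[430.6084 354.7556]]
```

Request:
jog_arm([
  [[-0.005,0.0165,0,0,0,-0.045,-0.45],[-0.0055,0.0165,0,0,0,-0.045,-0.45],[-0.0065,0.016,0,0,0,-0.045,-0.45],[-0.007,0.0155,0,0,0,-0.045,-0.45],[-0.0075,0.0155,0,0,0,-0.045,-0.45]],
])

```text
t: 16.6
tcp_pos: [0.5566, 0.2448, 0.187]
ee_rot: [-2.595, -1.771, 0.003]
wrist_force: [0.4, -0.3, -0.8]
width: 0.0244
grasp_force: 0.0
```

Request:
jog_arm([
  [[-0.0085,0.015,0,0,0,-0.045,-0.45],[-0.009,0.0145,0,0,0,-0.045,-0.45],[-0.0095,0.014,0,0,0,-0.045,-0.45],[-0.0105,0.0135,0,0,0,-0.045,-0.45],[-0.011,0.0135,0,0,0,-0.045,-0.45]],
])

```text
t: 17.1
tcp_pos: [0.6108, 0.1784, 0.1869]
ee_rot: [-2.379, -2.051, 0.002]
wrist_force: [0.7, 0.2, 0.4]
width: 0.0241
grasp_force: 0.0
```

Request:
jog_arm([
  [[-0.0115,0.0125,0,0,0,-0.045,-0.45],[-0.012,0.012,0,0,0,-0.045,-0.45],[-0.0125,0.0115,0,0,0,-0.045,-0.45],[-0.013,0.011,0,0,0,-0.045,-0.45],[-0.0135,0.0105,0,0,0,-0.045,-0.45]],
])

```text
t: 17.6
tcp_pos: [0.6646, 0.1125, 0.1868]
ee_rot: [-2.134, -2.305, 0.002]
wrist_force: [0.5, 0.2, 0.1]
width: 0.0238
grasp_force: 0.0
```

```bash
python3 plan.py .6645 .113 .1 .0773 -0.45 5; python3 - <<'E'
from h import *
o=robot.get_obs(); M=R.from_rotvec(o['ee_rot']).as_matrix(); p=o['tcp_pos'];print(p)
b=snap('top','t3.png');a=snap('scene','s3.png')
i=cv2.resize(a[190:370,240:480],(800,600),interpolation=cv2.INTER_CUBIC)
i=np.clip(i*1.5,0,255).astype(np.uint8)[:,:,::-1].copy()
for s in(-.012,0,.012):
    u=(proj('scene',p+[0,0,.024]+M[:,1]*s)[0]+.5-[240,190])/.3; cv2.circle(i,tuple(int(v) for v in u),3,(0,0,255),-1)
cv2.imwrite('pics/c8.png',i)
E
```

```text
[[[0.0001,0,0.0174,-0.0003,0,-0.0001,-0.45],[0.0001,0,0.0173,-0.0004,0,0,-0.45],[0.0001,0.0001,0.0174,-0.0003,0.0001,-0.0001,-0.45],[0.0001,0,0.0173,-0.0004,0,0,-0.45],[0.0001,0,0.0174,-0.0003,0.0001,-0.0001,-0.45]]]
max [0.0001, 0.0001, 0.0174, 0.0004, 0.0001, 0.0001]
[0.66455997 0.11249779 0.18681007]
```

View pics/c8.png

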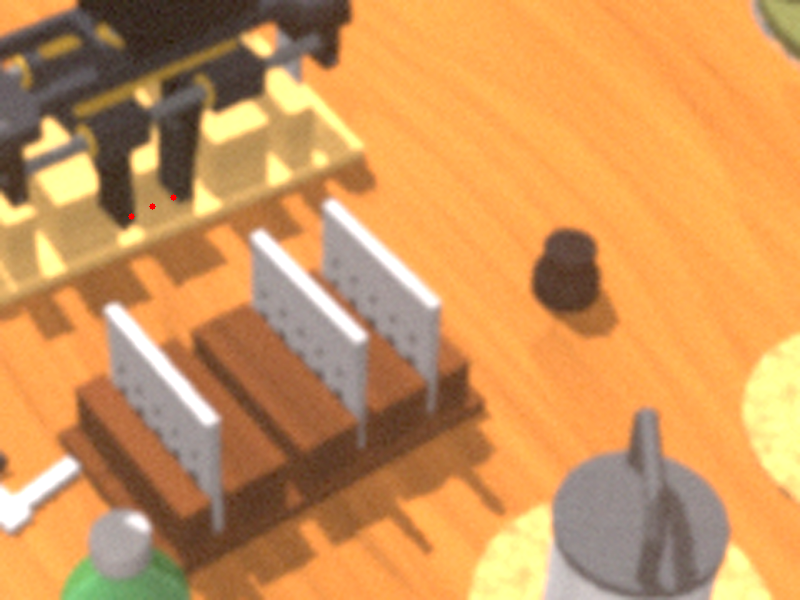

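Request:
jog_arm([
  [[0,0,0.025,0,0,0,-0.45],[0,0,0.025,0,0,0,-0.45],[0,0,0.025,0,0,0,-0.45],[0,0,0.015,0,0,0,-0.45],[0,0,0.01,0,0,0,-0.45]],
])

```text
t: 18.2
tcp_pos: [0.6635, 0.1138, 0.0863]
ee_rot: [-2.135, -2.302, 0.002]
wrist_force: [0.3, 0.4, 0.5]
width: 0.0239
grasp_force: 0.0
```

Request:
jog_arm([
  [[0,0,0.01,0,0,0,-0.45],[0,0,0.01,0,0,0,-0.45],[0,0,0.01,0,0,0,-0.45],[0,0,0.009,0,0,0,-0.45],[0,0,0,0,0,0,-0.45]],
])

```text
t: 18.7
tcp_pos: [0.6639, 0.1128, 0.0473]
ee_rot: [-2.136, -2.302, 0.003]
wrist_force: [-0.2, -0.4, -0.2]
width: 0.0239
grasp_force: 0.0
```

Request:
jog_arm([
  [[0,0,0,0,0,0,-1],[0,0,0,0,0,0,-1],[0,0,0,0,0,0,-1],[0,0,0,0,0,0,-1],[0,0,0,0,0,0,-1]],
], squeeze=40)

```text
t: 19.2
tcp_pos: [0.6652, 0.1134, 0.0495]
ee_rot: [2.136, 2.303, 0.001]
wrist_force: [0.4, -0.2, 2.1]
width: 0.0077
grasp_force: 40.0
```

Request:
jog_arm([
  [[0,0,-0.005,0,0,0,-1],[0,0,-0.01,0,0,0,-1],[0,0,-0.01,0,0,0,-1],[0,0,-0.01,0,0,0,-1],[0,0,-0.01,0,0,0,-1]],
])

```text
t: 19.7
tcp_pos: [0.6642, 0.1133, 0.0948]
ee_rot: [-2.136, -2.303, 0.001]
wrist_force: [-0.6, 0.4, -4.7]
width: 0.008
grasp_force: 40.0
```

Request:
jog_arm([
  [[0,0,-0.015,0,0,0,-1],[0,0,-0.02,0,0,0,-1],[0,0,-0.02,0,0,0,-1],[0,0,-0.015,0,0,0,-1],[0,0,-0.005,0,0,0,-1]],
])

```text
t: 20.2
tcp_pos: [0.6656, 0.1139, 0.1716]
ee_rot: [2.135, 2.302, 0.004]
wrist_force: [-0.7, 0.2, -4.5]
width: 0.0075
grasp_force: 40.0
```

```bash
python3 - <<'E'
from h import *
for s in(-.081,-.027,.027,.081):print(place(np.array([[s,0,0]]),.5751,-.1285,.0141)[0].round(4))
for s in(-.072,-.024):print(place(np.array([[s,0,0]]),.5927,.1074,.0773)[0].round(4))
E
python3 plan.py .6021 -.1281 .168 .0141 -1 15
```

```text
[ 0.4941 -0.1296  0.    ]
[ 0.5481 -0.1289  0.    ]
[ 0.6021 -0.1281  0.    ]
[ 0.6561 -0.1274  0.    ]
[0.5209 0.1018 0.    ]
[0.5688 0.1055 0.    ]
[[[-0.0158,-0.0054,0.0002,0.0002,0,0.0041,-1],[-0.0158,-0.0054,0.0002,0.0002,0,0.0041,-1],[-0.0158,-0.0053,0.0003,0.0002,0,0.0041,-1],[-0.0158,-0.0053,0.0002,0.0002,0,0.0041,-1],[-0.0159,-0.0051,0.0002,0.0002,0,0.0041,-1]]]
[[[-0.0158,-0.0051,0.0002,0.0002,0,0.0041,-1],[-0.0159,-0.0051,0.0002,0.0002,0,0.004,-1],[-0.0159,-0.005,0.0003,0.0002,0,0.0041,-1],[-0.016,-0.0049,0.0002,0.0002,-0.0001,0.004,-1],[-0.0159,-0.0048,0.0002,0.0002,0,0.0041,-1]]]
[[[-0.016,-0.0048,0.0002,0.0003,-0.0001,0.004,-1],[-0.016,-0.0047,0.0003,0.0002,0,0.0041,-1],[-0.016,-0.0047,0.0002,0.0003,-0.0001,0.004,-1],[-0.016,-0.0046,0.0002,0.0002,0,0.0041,-1],[-0.0161,-0.0045,0.0003,0.0003,-0.0001,0.004,-1]]]
max [0.0161, 0.0054, 0.0003, 0.0003, 0.0001, 0.0041]
```

Request:
jog_arm([
  [[-0.016,-0.0055,0,0,0,0.004,-1],[-0.016,-0.0055,0,0,0,0.004,-1],[-0.016,-0.0055,0,0,0,0.004,-1],[-0.016,-0.005,0,0,0,0.004,-1],[-0.016,-0.005,0,0,0,0.004,-1]],
])

```text
t: 20.7
tcp_pos: [0.6428, 0.0309, 0.1682]
ee_rot: [-2.159, -2.281, 0.002]
wrist_force: [-0.2, -1.3, -5.6]
width: 0.0077
grasp_force: 40.0
```

Request:
jog_arm([
  [[-0.016,-0.005,0,0,0,0.004,-1],[-0.016,-0.005,0,0,0,0.004,-1],[-0.016,-0.005,0,0,0,0.004,-1],[-0.016,-0.005,0,0,0,0.004,-1],[-0.016,-0.005,0,0,0,0.004,-1]],
])

```text
t: 21.2
tcp_pos: [0.6219, -0.0505, 0.1687]
ee_rot: [-2.182, -2.26, 0.0]
wrist_force: [-0.2, 0.3, -5.0]
width: 0.0077
grasp_force: 40.0
```

Request:
jog_arm([
  [[-0.016,-0.005,0,0,0,0.004,-1],[-0.016,-0.0045,0,0,0,0.004,-1],[-0.016,-0.0045,0,0,0,0.004,-1],[-0.016,-0.0045,0,0,0,0.004,-1],[-0.016,-0.0045,0,0,0,0.004,-1]],
])

```text
t: 21.7
tcp_pos: [0.6013, -0.1314, 0.1689]
ee_rot: [2.205, 2.237, -0.0]
wrist_force: [0.3, -0.3, -4.9]
width: 0.0078
grasp_force: 40.0
```

```bash
python3 plan.py .6021 -.1281 .11 .0141 -1 5; python3 - <<'E'
from h import *
np.set_printoptions(precision=4,suppress=True)
o=robot.get_obs(); p=o['tcp_pos'];M=R.from_rotvec(o['ee_rot']).as_matrix();print(p,M[:,1])
b=snap('top','t4.png');a=snap('scene','s4.png')
hs=cv2.resize(a[160:310,190:390],(800,600),interpolation=cv2.INTER_CUBIC)[:,:,::-1].copy()
for s in(-.027,.027,.081):
    for e in(-.0075,.0075):
        q=place(np.array([[s+e,-.064,.06],[s+e,.064,.06],[s+e,.064,.01]]),.5751,-.1285,.0141); u=((proj('scene',q)+.5-[190,160])*4).astype(int); cv2.polylines(hs,[u],False,(0,0,255),1)
cv2.imwrite('pics/c9.png',hs)
E
```

```text
[[[0.0007,0.0002,0.0118,0,0,0.0001,-1],[0.0006,0.0001,0.0118,0,0,0.0001,-1],[0.0007,0.0002,0.0117,0,0.0001,0.0001,-1],[0.0007,0.0002,0.0118,0.0001,0,0.0001,-1],[0.0006,0.0002,0.0118,0,0.0001,0.0001,-1]]]
max [0.0007, 0.0002, 0.0118, 0.0001, 0.0001, 0.0001]
[ 0.6013 -0.1314  0.1689] [0.9999 0.0146 0.0001]
```

View pics/c9.png

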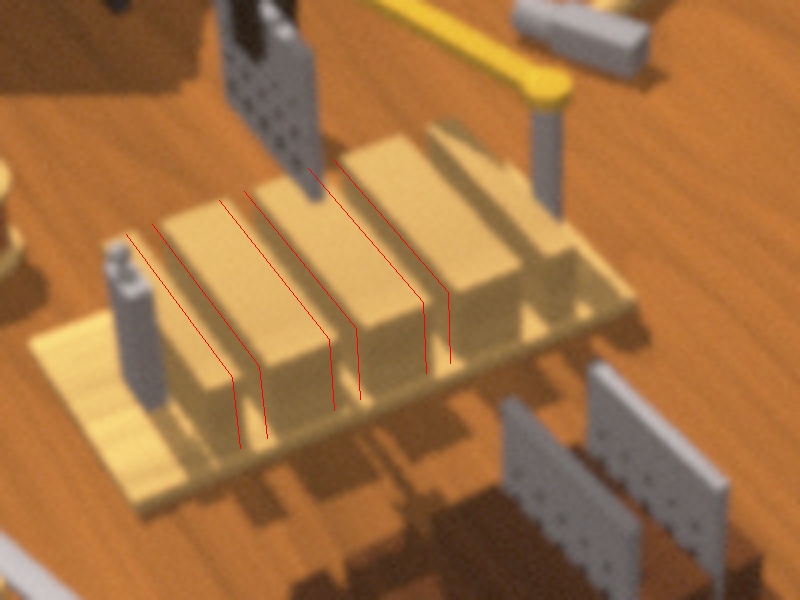

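Request:
jog_arm([
  [[0.001,0,0.012,0,0,0,-1],[0.001,0,0.012,0,0,0,-1],[0.001,0,0.012,0,0,0,-1],[0,0,0.012,0,0,0,-1],[0,0,0.01,0,0,0,-1]],
])

```text
t: 22.3
tcp_pos: [0.601, -0.1263, 0.1091]
ee_rot: [-2.202, -2.238, 0.001]
wrist_force: [-0.7, 0.1, -4.9]
width: 0.0074
grasp_force: 40.0
```

Request:
jog_arm([
  [[0,0,0.004,0,0,0,-1],[0,0,0.004,0,0,0,-1],[0,0,0.004,0,0,0,-1],[0,0,0.004,0,0,0,-1],[0,0,0.004,0,0,0,-1]],
])

```text
t: 22.8
tcp_pos: [0.6018, -0.1272, 0.0908]
ee_rot: [2.204, 2.237, 0.0]
wrist_force: [0.0, -0.7, -5.7]
width: 0.0077
grasp_force: 40.0
```

Request:
jog_arm([
  [[0,0,0.005,0,0,0,-1],[0,0,0.005,0,0,0,-1],[0,0,0.005,0,0,0,-1],[0,0,0.005,0,0,0,-1],[0,0,0.005,0,0,0,-1]],
])

```text
t: 23.3
tcp_pos: [0.6015, -0.1271, 0.0653]
ee_rot: [-2.205, -2.238, 0.0]
wrist_force: [-0.3, -0.3, -5.1]
width: 0.0079
grasp_force: 40.0
```

Request:
jog_arm([
  [[0,0,0.004,0,0,0,-1],[0,0,0.004,0,0,0,-1],[0,0,0.004,0,0,0,-1],[0,0,0.002,0,0,0,-1],[0,0,0,0,0,0,-1]],
])

```text
t: 23.8
tcp_pos: [0.6013, -0.127, 0.0515]
ee_rot: [-2.204, -2.238, 0.001]
wrist_force: [-0.8, 0.3, -5.3]
width: 0.0075
grasp_force: 40.0
```

Request:
jog_arm([
  [[0,0,0.001,0,0,0,-1],[0,0,0.001,0,0,0,-1],[0,0,0.001,0,0,0,-1],[0,0,0,0,0,0,-1],[0,0,0,0,0,0,-1]],
])

```text
t: 24.3
tcp_pos: [0.6019, -0.1271, 0.0494]
ee_rot: [2.204, 2.238, 0.0]
wrist_force: [0.2, 0.2, 0.5]
width: 0.0079
grasp_force: 40.0
```

Request:
jog_arm([
  [[0,0,0,0,0,0,-0.45],[0,0,0,0,0,0,-0.45],[0,0,0,0,0,0,-0.45],[0,0,0,0,0,0,-0.45],[0,0,-0.01,0,0,0,-0.45]],
])

```text
t: 24.8
tcp_pos: [0.6005, -0.127, 0.0579]
ee_rot: [-2.203, -2.237, 0.002]
wrist_force: [0.2, -0.4, 0.0]
width: 0.0234
grasp_force: 0.0
```

Request:
jog_arm([
  [[0,0,-0.02,0,0,0,-0.45],[0,0,-0.02,0,0,0,-0.45],[0,0,-0.02,0,0,0,-0.45],[0,0,-0.02,0,0,0,-0.45],[0,0,-0.01,0,0,0,-0.45]],
])

```text
t: 25.3
tcp_pos: [0.6028, -0.127, 0.1515]
ee_rot: [2.202, 2.236, 0.003]
wrist_force: [1.2, -0.0, 0.9]
width: 0.0236
grasp_force: 0.0
```

```bash
python3 plan.py .5685 .1058 .145 .0773 -.45 10
```

```text
[[[0.0233,-0.0031,0.0006,0.0003,0.0001,-0.0062,-0.45],[0.0234,-0.0029,0.0006,0.0003,0.0001,-0.0062,-0.45],[0.0233,-0.0028,0.0007,0.0003,0.0001,-0.0062,-0.45],[0.0234,-0.0026,0.0006,0.0003,0.0001,-0.0062,-0.45],[0.0234,-0.0025,0.0006,0.0003,0.0001,-0.0062,-0.45]]]
[[[0.0234,-0.0024,0.0007,0.0003,0.0001,-0.0062,-0.45],[0.0234,-0.0022,0.0006,0.0004,0.0001,-0.0062,-0.45],[0.0235,-0.002,0.0007,0.0003,0.0001,-0.0062,-0.45],[0.0234,-0.0019,0.0006,0.0004,0.0002,-0.0063,-0.45],[0.0235,-0.0018,0.0007,0.0003,0.0001,-0.0062,-0.45]]]
max [0.0235, 0.0031, 0.0007, 0.0004, 0.0002, 0.0063]
```

Request:
jog_arm([
  [[0.0233,-0.003,0,0,0,-0.0062,-0.45],[0.0233,-0.003,0,0,0,-0.0062,-0.45],[0.0233,-0.0025,0,0,0,-0.0062,-0.45],[0.0233,-0.0025,0,0,0,-0.0062,-0.45],[0.0233,-0.0025,0,0,0,-0.0062,-0.45]],
])

```text
t: 25.8
tcp_pos: [0.5836, -0.0076, 0.1481]
ee_rot: [-2.165, -2.275, 0.001]
wrist_force: [0.3, 0.1, -0.7]
width: 0.0236
grasp_force: 0.0
```

Request:
jog_arm([
  [[0.0233,-0.0025,0,0,0,-0.0062,-0.45],[0.0233,-0.002,0,0,0,-0.0062,-0.45],[0.0233,-0.002,0,0,0,-0.0062,-0.45],[0.0233,-0.002,0,0,0,-0.0062,-0.45],[0.0233,-0.002,0,0,0,-0.0062,-0.45]],
])

```text
t: 26.3
tcp_pos: [0.5658, 0.1078, 0.1481]
ee_rot: [-2.13, -2.308, 0.002]
wrist_force: [0.0, 1.3, -0.1]
width: 0.0239
grasp_force: 0.0
```

Request:
jog_arm([
  [[0,0,0,0,0,0,-0.45],[0,0,0,0,0,0,-0.45],[0,0,0,0,0,0,-0.45],[0,0,0,0,0,0,-0.45],[0,0,0,0,0,0,-0.45]],
])

```text
t: 26.8
tcp_pos: [0.5677, 0.1037, 0.1487]
ee_rot: [2.136, 2.304, -0.001]
wrist_force: [-0.4, 0.1, 0.4]
width: 0.0237
grasp_force: 0.0
```

Request:
jog_arm([
  [[0.001,0.001,0.02,0,0,0,-0.45],[0.001,0,0.02,0,0,0,-0.45],[0,0,0.015,0,0,0,-0.45],[0,0,0.01,0,0,0,-0.45],[0,0,0.01,0,0,0,-0.45]],
])

```text
t: 27.3
tcp_pos: [0.5686, 0.1066, 0.0733]
ee_rot: [2.135, 2.305, 0.0]
wrist_force: [0.0, 0.6, 1.0]
width: 0.024
grasp_force: 0.0
```

Request:
jog_arm([
  [[0,0,0.01,0,0,0,-0.45],[0,0,0.008,0,0,0,-0.45],[0,0,0.007,0,0,0,-0.45],[0,0,0,0,0,0,-0.45],[0,0,0,0,0,0,-0.45]],
])

```text
t: 27.8
tcp_pos: [0.5685, 0.1069, 0.0489]
ee_rot: [2.134, 2.305, 0.0]
wrist_force: [0.3, 0.2, -0.4]
width: 0.0239
grasp_force: 0.0
```

Request:
jog_arm([
  [[0,0,0,0,0,0,-1],[0,0,0,0,0,0,-1],[0,0,0,0,0,0,-1],[0,0,0,0,0,0,-1],[0,0,0,0,0,0,-1]],
])

```text
t: 28.3
tcp_pos: [0.5688, 0.1069, 0.0492]
ee_rot: [2.134, 2.305, 0.001]
wrist_force: [0.5, -0.4, 1.6]
width: 0.008
grasp_force: 40.0
```

Request:
jog_arm([
  [[0,0,-0.005,0,0,0,-1],[0,0,-0.01,0,0,0,-1],[0,0,-0.01,0,0,0,-1],[0,0,-0.01,0,0,0,-1],[0,0,-0.01,0,0,0,-1]],
])

```text
t: 28.8
tcp_pos: [0.5675, 0.1068, 0.0947]
ee_rot: [-2.134, -2.305, 0.002]
wrist_force: [-0.1, 0.4, -4.7]
width: 0.0074
grasp_force: 40.0
```

Request:
jog_arm([
  [[0,0,-0.02,0,0,0,-1],[0,0,-0.02,0,0,0,-1],[0,0,-0.02,0,0,0,-1],[0,0,-0.015,0,0,0,-1],[0,0,0,0,0,0,-1]],
])

```text
t: 29.3
tcp_pos: [0.5695, 0.1075, 0.1713]
ee_rot: [2.132, 2.304, 0.004]
wrist_force: [0.5, 1.1, -4.5]
width: 0.0075
grasp_force: 40.0
```

```bash
python3 plan.py .5472 -.1285 .168 .0141 -1 10
```

```text
[[[-0.0234,-0.004,0.0003,0.0003,0,0.0063,-1],[-0.0233,-0.0039,0.0003,0.0004,0,0.0063,-1],[-0.0234,-0.0038,0.0004,0.0003,0,0.0063,-1],[-0.0235,-0.0036,0.0003,0.0004,0,0.0063,-1],[-0.0234,-0.0034,0.0003,0.0003,0,0.0063,-1]]]
[[[-0.0235,-0.0033,0.0004,0.0004,0,0.0063,-1],[-0.0235,-0.0032,0.0003,0.0003,0,0.0063,-1],[-0.0235,-0.003,0.0003,0.0004,0,0.0063,-1],[-0.0235,-0.0029,0.0004,0.0003,0,0.0063,-1],[-0.0236,-0.0027,0.0003,0.0004,0,0.0064,-1]]]
max [0.0236, 0.004, 0.0004, 0.0004, 0.0, 0.0064]
```

Request:
jog_arm([
  [[-0.0234,-0.004,0,0,0,0.0063,-1],[-0.0234,-0.004,0,0,0,0.0063,-1],[-0.0234,-0.004,0,0,0,0.0063,-1],[-0.0234,-0.0035,0,0,0,0.0063,-1],[-0.0234,-0.0035,0,0,0,0.0063,-1]],
])

```text
t: 29.8
tcp_pos: [0.5558, -0.0121, 0.1677]
ee_rot: [-2.169, -2.27, 0.003]
wrist_force: [-0.1, -0.2, -5.2]
width: 0.0076
grasp_force: 40.0
```

Request:
jog_arm([
  [[-0.0234,-0.0035,0,0,0,0.0063,-1],[-0.0234,-0.003,0,0,0,0.0063,-1],[-0.0234,-0.003,0,0,0,0.0063,-1],[-0.0234,-0.0025,0,0,0,0.0063,-1],[-0.0234,-0.0025,0,0,0,0.0063,-1]],
])

```text
t: 30.3
tcp_pos: [0.5452, -0.1293, 0.1677]
ee_rot: [-2.205, -2.235, 0.002]
wrist_force: [0.2, -1.0, -5.6]
width: 0.0075
grasp_force: 40.0
```

Request:
jog_arm([
  [[0,0,0,0,0,0,-1],[0,0,0,0,0,0,-1],[0,0,0,0,0,0,-1],[0,0,0,0,0,0,-1],[0,0,0,0,0,0,-1]],
])

```text
t: 30.8
tcp_pos: [0.5464, -0.1276, 0.1688]
ee_rot: [-2.204, -2.239, 0.0]
wrist_force: [0.0, 0.6, -5.4]
width: 0.0077
grasp_force: 40.0
```

Request:
jog_arm([
  [[0,0.001,0.012,0,0,0,-1],[0,0,0.012,0,0,0,-1],[0,0,0.012,0,0,0,-1],[0,0,0.012,0,0,0,-1],[0,0,0.01,0,0,0,-1]],
])

```text
t: 31.3
tcp_pos: [0.5467, -0.1285, 0.1091]
ee_rot: [-2.205, -2.236, 0.001]
wrist_force: [-0.3, -0.0, -5.3]
width: 0.0079
grasp_force: 40.0
```

Request:
jog_arm([
  [[0,0,0.004,0,0,0,-1],[0,0,0.004,0,0,0,-1],[0,0,0.004,0,0,0,-1],[0,0,0.004,0,0,0,-1],[0,0,0.004,0,0,0,-1]],
])

```text
t: 31.8
tcp_pos: [0.5476, -0.1287, 0.0909]
ee_rot: [2.205, 2.236, 0.0]
wrist_force: [-0.6, -0.3, -4.7]
width: 0.0079
grasp_force: 40.0
```

Request:
jog_arm([
  [[0,0,0.005,0,0,0,-1],[0,0,0.005,0,0,0,-1],[0,0,0.005,0,0,0,-1],[0,0,0.005,0,0,0,-1],[0,0,0.005,0,0,0,-1]],
])

```text
t: 32.3
tcp_pos: [0.5473, -0.1286, 0.0654]
ee_rot: [2.206, 2.237, -0.0]
wrist_force: [0.2, 1.2, -5.1]
width: 0.0075
grasp_force: 40.0
```

Request:
jog_arm([
  [[0,0,0.004,0,0,0,-1],[0,0,0.004,0,0,0,-1],[0,0,0.003,0,0,0,-1],[0,0,0.002,0,0,0,-1],[0,0,0,0,0,0,-1]],
])

```text
t: 32.8
tcp_pos: [0.5472, -0.1286, 0.0526]
ee_rot: [-2.206, -2.237, 0.0]
wrist_force: [-1.0, 0.2, -5.1]
width: 0.0078
grasp_force: 40.0
```

Request:
jog_arm([
  [[0,0,0.001,0,0,0,-1],[0,0,0.001,0,0,0,-1],[0,0,0.001,0,0,0,-1],[0,0,0,0,0,0,-1],[0,0,0,0,0,0,-1]],
])

```text
t: 33.3
tcp_pos: [0.5474, -0.1286, 0.0498]
ee_rot: [2.206, 2.237, -0.0]
wrist_force: [0.4, -0.6, -5.0]
width: 0.0074
grasp_force: 40.0
```

Request:
jog_arm([
  [[0,0,0.001,0,0,0,-1],[0,0,0.0005,0,0,0,-1],[0,0,0,0,0,0,-1],[0,0,0,0,0,0,-1],[0,0,0,0,0,0,-1]],
])

```text
t: 33.8
tcp_pos: [0.5478, -0.1286, 0.0492]
ee_rot: [2.205, 2.236, 0.0]
wrist_force: [-2.9, 0.8, 5.9]
width: 0.0078
grasp_force: 40.0
```

Request:
jog_arm([
  [[0,0,-0.0005,0,0,0,-0.45],[0,0,0,0,0,0,-0.45],[0,0,0,0,0,0,-0.45],[0,0,0,0,0,0,-0.45],[0,0,-0.01,0,0,0,-0.45]],
])

```text
t: 34.3
tcp_pos: [0.5462, -0.1284, 0.0579]
ee_rot: [-2.204, -2.235, 0.002]
wrist_force: [0.1, -0.6, 0.5]
width: 0.0238
grasp_force: 0.0
```

Request:
jog_arm([
  [[0,0,-0.02,0,0,0,-0.45],[0,0,-0.02,0,0,0,-0.45],[0,0,-0.02,0,0,0,-0.45],[0,0,-0.02,0,0,0,-0.45],[0,0,-0.01,0,0,0,-0.45]],
])

```text
t: 34.8
tcp_pos: [0.5486, -0.1286, 0.1513]
ee_rot: [2.203, 2.235, 0.002]
wrist_force: [0.1, 0.3, -0.3]
width: 0.0239
grasp_force: 0.0
```

Request:
jog_arm([
  [[0,0,0,0,0,0,-0.45],[0,0,0,0,0,0,-0.45],[0,0,0,0,0,0,-0.45],[0,0,0,0,0,0,-0.45],[0,0,0,0,0,0,-0.45]],
])

```text
t: 35.3
tcp_pos: [0.547, -0.1285, 0.1481]
ee_rot: [-2.205, -2.236, 0.001]
wrist_force: [-0.3, -0.4, -0.7]
width: 0.0242
grasp_force: 0.0
```

```bash
python3 plan.py .5208 .1025 .148 .0773 -.45 10
```

```text
[[[0.0231,-0.0023,0,-0.0001,-0.0001,-0.0063,-0.45],[0.0232,-0.0021,0.0001,-0.0001,-0.0001,-0.0063,-0.45],[0.0231,-0.002,0,-0.0001,0,-0.0063,-0.45],[0.0232,-0.0019,0,-0.0001,-0.0001,-0.0063,-0.45],[0.0232,-0.0017,0,-0.0001,0,-0.0063,-0.45]]]
[[[0.0232,-0.0015,0,-0.0001,-0.0001,-0.0063,-0.45],[0.0232,-0.0015,0.0001,-0.0001,0,-0.0063,-0.45],[0.0232,-0.0012,0,-0.0001,-0.0001,-0.0064,-0.45],[0.0232,-0.0011,0,-0.0002,0,-0.0063,-0.45],[0.0232,-0.001,0,-0.0001,-0.0001,-0.0064,-0.45]]]
max [0.0232, 0.0023, 0.0001, 0.0002, 0.0001, 0.0064]
```

Request:
jog_arm([
  [[0.0232,-0.0023,0,0,0,-0.0063,-0.45],[0.0232,-0.0022,0,0,0,-0.0063,-0.45],[0.0232,-0.002,0,0,0,-0.0063,-0.45],[0.0232,-0.0018,0,0,0,-0.0063,-0.45],[0.0232,-0.0017,0,0,0,-0.0063,-0.45]],
])

```text
t: 35.8
tcp_pos: [0.5336, -0.0095, 0.1489]
ee_rot: [-2.167, -2.275, -0.0]
wrist_force: [0.2, 0.8, 0.4]
width: 0.024
grasp_force: 0.0
```

Request:
jog_arm([
  [[0.0232,-0.0015,0,0,0,-0.0063,-0.45],[0.0232,-0.0015,0,0,0,-0.0063,-0.45],[0.0232,-0.0012,0,0,0,-0.0063,-0.45],[0.0232,-0.0011,0,0,0,-0.0063,-0.45],[0.0232,-0.001,0,0,0,-0.0063,-0.45]],
])

```text
t: 36.3
tcp_pos: [0.52, 0.1057, 0.1489]
ee_rot: [2.131, 2.309, -0.0]
wrist_force: [0.5, -0.3, 0.0]
width: 0.0241
grasp_force: 0.0
```

Request:
jog_arm([
  [[0,0,0,0,0,0,-0.45],[0,0,0,0,0,0,-0.45],[0,0,0,0,0,0,-0.45],[0,0,0,0,0,0,-0.45],[0,0,0,0,0,0,-0.45]],
])

```text
t: 36.8
tcp_pos: [0.5214, 0.1016, 0.1487]
ee_rot: [2.136, 2.303, -0.0]
wrist_force: [0.7, 0.7, -0.1]
width: 0.0243
grasp_force: 0.0
```

Request:
jog_arm([
  [[0.001,0,0.02,0,0,0,-0.45],[0,0,0.02,0,0,0,-0.45],[0,0,0.015,0,0,0,-0.45],[0,0,0.01,0,0,0,-0.45],[0,0,0.01,0,0,0,-0.45]],
])

```text
t: 37.3
tcp_pos: [0.5213, 0.1034, 0.0733]
ee_rot: [-2.135, -2.305, -0.0]
wrist_force: [1.1, 0.2, 0.5]
width: 0.024
grasp_force: 0.0
```

Request:
jog_arm([
  [[0,0,0.01,0,0,0,-0.45],[0,0,0.008,0,0,0,-0.45],[0,0,0.007,0,0,0,-0.45],[0,0,0,0,0,0,-0.45],[0,0,0,0,0,0,-0.45]],
])

```text
t: 37.8
tcp_pos: [0.5213, 0.1037, 0.049]
ee_rot: [2.134, 2.305, 0.0]
wrist_force: [0.9, 0.7, 0.2]
width: 0.0239
grasp_force: 0.0
```

Request:
jog_arm([
  [[0,0,0,0,0,0,-1],[0,0,0,0,0,0,-1],[0,0,0,0,0,0,-1],[0,0,0,0,0,0,-1],[0,0,0,0,0,0,-1]],
])

```text
t: 38.3
tcp_pos: [0.5215, 0.1035, 0.0492]
ee_rot: [2.134, 2.305, 0.001]
wrist_force: [-0.3, -0.4, 1.4]
width: 0.0075
grasp_force: 40.0
```

Request:
jog_arm([
  [[0,0,-0.005,0,0,0,-1],[0,0,-0.01,0,0,0,-1],[0,0,-0.01,0,0,0,-1],[0,0,-0.01,0,0,0,-1],[0,0,-0.01,0,0,0,-1]],
])

```text
t: 38.8
tcp_pos: [0.5207, 0.1035, 0.0947]
ee_rot: [-2.134, -2.305, 0.001]
wrist_force: [-0.1, -0.2, -5.5]
width: 0.0077
grasp_force: 40.0
```

Request:
jog_arm([
  [[0,0,-0.02,0,0,0,-1],[0,0,-0.02,0,0,0,-1],[0,0,-0.02,0,0,0,-1],[0,0,-0.015,0,0,0,-1],[0,0,0,0,0,0,-1]],
])

```text
t: 39.3
tcp_pos: [0.5226, 0.1041, 0.1712]
ee_rot: [2.132, 2.303, 0.004]
wrist_force: [0.8, 0.4, -4.9]
width: 0.0078
grasp_force: 40.0
```

```bash
python3 plan.py .4932 -.1293 .168 .0141 -1 10
```

```text
[[[-0.023,-0.0047,0.0003,0.0004,0,0.0063,-1],[-0.0231,-0.0046,0.0003,0.0004,0,0.0063,-1],[-0.0231,-0.0044,0.0004,0.0004,0,0.0063,-1],[-0.0231,-0.0043,0.0003,0.0004,0.0001,0.0063,-1],[-0.0232,-0.0042,0.0003,0.0004,0,0.0063,-1]]]
[[[-0.0232,-0.004,0.0003,0.0004,0.0001,0.0063,-1],[-0.0232,-0.0038,0.0003,0.0004,0,0.0063,-1],[-0.0232,-0.0037,0.0004,0.0004,0.0001,0.0063,-1],[-0.0232,-0.0036,0.0003,0.0004,0,0.0062,-1],[-0.0233,-0.0034,0.0003,0.0005,0.0001,0.0063,-1]]]
max [0.0233, 0.0047, 0.0004, 0.0005, 0.0001, 0.0063]
```

Request:
jog_arm([
  [[-0.0231,-0.0046,0,0,0,0.0063,-1],[-0.0231,-0.0045,0,0,0,0.0063,-1],[-0.0231,-0.0043,0,0,0,0.0063,-1],[-0.0231,-0.0042,0,0,0,0.0063,-1],[-0.0231,-0.0041,0,0,0,0.0063,-1]],
])

```text
t: 39.8
tcp_pos: [0.5059, -0.014, 0.1678]
ee_rot: [-2.17, -2.27, 0.002]
wrist_force: [1.0, -0.1, -5.1]
width: 0.0078
grasp_force: 40.0
```

Request:
jog_arm([
  [[-0.0231,-0.004,0,0,0,0.0063,-1],[-0.0231,-0.0037,0,0,0,0.0063,-1],[-0.0231,-0.0035,0,0,0,0.0063,-1],[-0.0231,-0.0034,0,0,0,0.0063,-1],[-0.0231,-0.0032,0,0,0,0.0063,-1]],
])

```text
t: 40.3
tcp_pos: [0.4919, -0.1298, 0.1678]
ee_rot: [-2.205, -2.236, 0.001]
wrist_force: [-0.7, 0.3, -4.9]
width: 0.0077
grasp_force: 40.0
```

Request:
jog_arm([
  [[0,0,0,0,0,0,-1],[0,0,0,0,0,0,-1],[0,0,0,0,0,0,-1],[0,0,0,0,0,0,-1],[0,0,0,0,0,0,-1]],
])

```text
t: 40.8
tcp_pos: [0.493, -0.1282, 0.1688]
ee_rot: [-2.204, -2.239, 0.0]
wrist_force: [0.6, -0.1, -4.9]
width: 0.0074
grasp_force: 40.0
```

Request:
jog_arm([
  [[0,0.0003,0.012,0,0,0,-1],[0,0,0.012,0,0,0,-1],[0,0,0.012,0,0,0,-1],[0,0,0.012,0,0,0,-1],[0,0,0.01,0,0,0,-1]],
])

```text
t: 41.3
tcp_pos: [0.4927, -0.129, 0.1092]
ee_rot: [-2.205, -2.236, 0.001]
wrist_force: [0.1, 0.8, -5.1]
width: 0.0076
grasp_force: 40.0
```

Request:
jog_arm([
  [[0,0,0.004,0,0,0,-1],[0,0,0.004,0,0,0,-1],[0,0,0.004,0,0,0,-1],[0,0,0.004,0,0,0,-1],[0,0,0.004,0,0,0,-1]],
])

```text
t: 41.8
tcp_pos: [0.4935, -0.1293, 0.0908]
ee_rot: [2.205, 2.236, 0.0]
wrist_force: [0.4, 0.4, -4.6]
width: 0.0077
grasp_force: 40.0
```

Request:
jog_arm([
  [[0,0,0.005,0,0,0,-1],[0,0,0.005,0,0,0,-1],[0,0,0.005,0,0,0,-1],[0,0,0.005,0,0,0,-1],[0,0,0.005,0,0,0,-1]],
])

```text
t: 42.3
tcp_pos: [0.4932, -0.1292, 0.0654]
ee_rot: [-2.206, -2.237, 0.0]
wrist_force: [-1.2, -0.0, -4.5]
width: 0.0078
grasp_force: 40.0
```

Request:
jog_arm([
  [[0,0,0.004,0,0,0,-1],[0,0,0.004,0,0,0,-1],[0,0,0.003,0,0,0,-1],[0,0,0.002,0,0,0,-1],[0,0,0,0,0,0,-1]],
])

```text
t: 42.8
tcp_pos: [0.4931, -0.1291, 0.0526]
ee_rot: [-2.206, -2.237, 0.0]
wrist_force: [0.8, -0.4, -5.9]
width: 0.0077
grasp_force: 40.0
```

Request:
jog_arm([
  [[0,0,0.001,0,0,0,-1],[0,0,0.001,0,0,0,-1],[0,0,0.001,0,0,0,-1],[0,0,0.001,0,0,0,-1],[0,0,0,0,0,0,-1]],
])

```text
t: 43.3
tcp_pos: [0.4935, -0.1292, 0.0492]
ee_rot: [2.205, 2.237, 0.0]
wrist_force: [-0.2, 0.4, -2.6]
width: 0.0079
grasp_force: 40.0
```

Request:
jog_arm([
  [[0,0,0.0003,0,0,0,-1],[0,0,0,0,0,0,-0.45],[0,0,0,0,0,0,-0.45],[0,0,0,0,0,0,-0.45],[0,0,0,0,0,0,-0.45]],
])

```text
t: 43.8
tcp_pos: [0.4935, -0.1292, 0.0487]
ee_rot: [2.205, 2.237, 0.0]
wrist_force: [0.5, -0.3, -0.6]
width: 0.0229
grasp_force: 0.0
```

Request:
jog_arm([
  [[0,0,-0.02,0,0,0,-0.45],[0,0,-0.03,0,0,0,-0.45],[0,0,-0.03,0,0,0,-0.45],[0,0,-0.03,0,0,0,-0.45],[0,0,-0.03,0,0,0,-0.45]],
])

```text
t: 44.3
tcp_pos: [0.4932, -0.1291, 0.1898]
ee_rot: [2.205, 2.237, -0.0]
wrist_force: [0.3, -1.2, -0.1]
width: 0.024
grasp_force: 0.0
```

```bash
cat > k.py <<'E'
# knob positions along closing arc
from h import *
hx,hy=place(np.array([[-.128,0,0]]),.5751,-.1285,.0141)[0][:2]
for a in (1.32,1.2,1,.8,.6,.4,.2,.1,0): print(a,np.round([hx+.256*np.cos(.0141-a),hy+.256*np.sin(.0141-a)],4))
np.set_printoptions(precision=4,suppress=True)
robot.camera('scene');robot.camera('top')
for n in('scene','top'):
    print(n,[(q['p'],np.array(q['location'])*[640,480]) for q in robot.look_for(n,'pot')],[(q['p'],(np.array(q['location'])*[640,480]).round(1)) for q in robot.look_for(n,'plate0')])
print([proj('scene',[*place(np.array([[s,0,0]]),.5751,-.1285,.0141)[0][:2],.08])[0] for s in(-.081,-.027,.027)])
E
python3 k.py
```

```text
1.32 [ 0.5141 -0.3774]
1.2 [ 0.5432 -0.3676]
1 [ 0.5885 -0.3437]
0.8 [ 0.628  -0.3114]
0.6 [ 0.6604 -0.2719]
0.4 [ 0.6843 -0.2267]
0.2 [ 0.6987 -0.1776]
0.1 [ 0.7022 -0.1523]
0 [ 0.7031 -0.1267]
scene [(0.56, array([265.024, 235.68 ])), (0.5, array([279.168, 156.288]))] [(0.9, array([262. , 218.1])), (0.83, array([281.9, 208.2])), (0.58, array([305.7, 200.4]))]
top [(0.74, array([161.984, 260.976]))] [(0.64, array([398. , 266.8])), (0.59, array([399.1, 213.9])), (0.57, array([398.5, 242.8])), (0.16, array([398.7, 219.8]))]
[array([305.5859, 201.1107]), array([283.3067, 209.3779]), array([260.2601, 217.93  ])]
```

```bash
cat > pot.py <<'E'
exec(open('m2.py').read().split("im=cv2")[0].replace("D=pickle.load(open('D.pkl','rb'));",""))
src=open('m2.py').read(); exec(src[src.index('def pm'):src.index('M={')])
import sys
tag=sys.argv[1]
I={n:snap(n,f'{tag}_{n}.png') for n in N}
print('expected',proj('scene',[.5023,.313,.06]),proj('top',[.5023,.313,.06]))
M={}
for n in N:
    r=robot.regions_of(n,'pot'); print(n,[(q['p'],(np.array(q['location'])*[640,480]).round(1),q['pixels'].sum()) for q in r])
    for q in r:
        if np.hypot(*(np.array(q['location'])*[640,480]-proj(n,[.5023,.313,.06])[0]))<50 and n not in M: M[n]=q['pixels']*1.
if M: print([fit(0,M,[.5023,.313,a,.006],fn=pm) for a in(1.,.3,0)])
a=cv2.resize(I['scene'][250:430,340:580],(400,300),interpolation=cv2.INTER_CUBIC);b=cv2.resize(I['top'][180:360,90:330],(400,300),interpolation=cv2.INTER_CUBIC)
c=cv2.resize(I['scene'][120:300,180:420],(400,300),interpolation=cv2.INTER_CUBIC);d=cv2.resize(I['top'][140:320,360:600],(400,300),interpolation=cv2.INTER_CUBIC)
cv2.imwrite(f'pics/{tag}.png',np.vstack([np.hstack([a,b]),np.hstack([c,d])])[:,:,::-1])
E
python3 pot.py p1
```

```text
Traceback (most recent call last):
  File "pot.py", line 1, in <module>
    exec(open('m2.py').read().split("im=cv2")[0].replace("D=pickle.load(open('D.pkl','rb'));",""))
    ~~~~^^^^^^^^^^^^^^^^^^^^^^^^^^^^^^^^^^^^^^^^^^^^^^^^^^^^^^^^^^^^^^^^^^^^^^^^^^^^^^^^^^^^^^^^^^
IndentationError: unexpected indent
```

```bash
sed -i "s/rb'));\",\"\")/rb')); \",\"\")/" pot.py; python3 pot.py p1
```

```text
expected [[430.6084 354.7556]] [[183.6424 270.1865]]
scene [(0.75, array([430.1, 383. ]), np.int64(3462)), (0.61, array([282.3, 376.3]), np.int64(2238))]
top [(0.8, array([158. , 258.5]), np.int64(2066))]
[(array([0.5289, 0.3524, 0.7847, 0.0049]), np.float64(0.11802884047334858)), (array([0.5285, 0.3521, 0.3007, 0.0074]), np.float64(0.1576908694694019)), (array([ 0.5286,  0.3522, -0.0076,  0.0065]), np.float64(0.16557225254704316))]
```

View pics/p1.png

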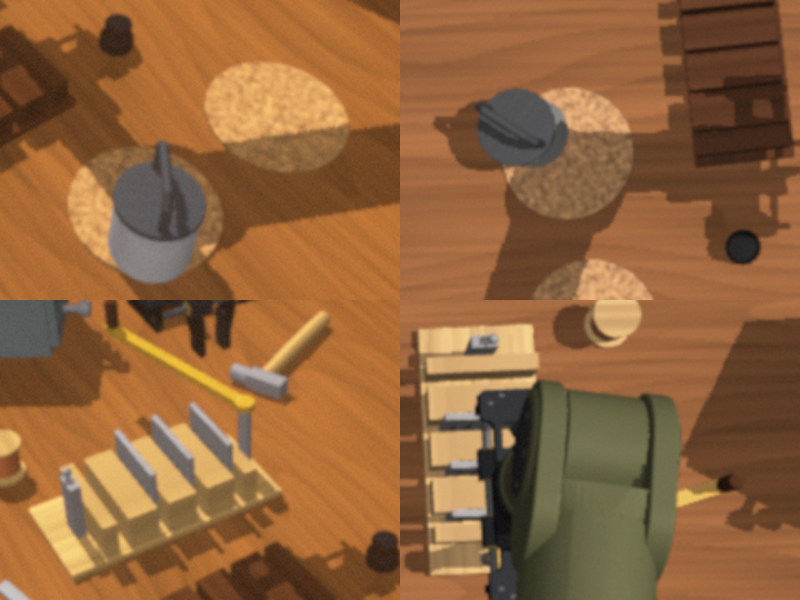

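The pot has been knocked about 47 mm off the mat centre: it is at top (158,258), where (184,270) was expected. It is still upright. The three plates stand properly in their bays. I go back and re-centre the pot.

```bash
python3 - <<'E'
from h import *
print(onz('top',(157.8,255),.133),tri((340+163*.6,250+172*.6),(157.8,255)))
E
python3 plan.py .5288 .3515 .185 -.65 0 20
```

```text
[0.52583743 0.34169546 0.133     ] (array([0.52602181, 0.34678875, 0.11913809]), np.float64(0.003209685065546065))
[[[0.024,0.0021,0.0001,-0.0001,0,0.0332,0],[0.024,0.0014,0.0002,-0.0001,0,0.0332,0],[0.0241,0.0005,0.0001,-0.0001,0,0.0332,0],[0.0241,-0.0002,0.0002,-0.0001,0,0.0332,0],[0.0241,-0.0011,0.0001,-0.0001,0,0.0332,0]]]
[[[0.024,-0.0018,0.0002,-0.0001,0,0.0332,0],[0.024,-0.0027,0.0001,-0.0001,0,0.0332,0],[0.0238,-0.0034,0.0002,-0.0001,0,0.0332,0],[0.0237,-0.0042,0.0001,-0.0001,0,0.0332,0],[0.0236,-0.005,0.0002,-0.0001,0,0.0332,0]]]
[[[0.0234,-0.0058,0.0001,-0.0001,0,0.0332,0],[0.0231,-0.0066,0.0001,-0.0001,0,0.0332,0],[0.023,-0.0073,0.0002,-0.0001,0,0.0332,0],[0.0227,-0.0081,0.0001,-0.0001,-0.0001,0.0332,0],[0.0224,-0.0088,0.0002,-0.0001,0,0.0332,0]]]
[[[0.0221,-0.0096,0.0001,-0.0001,-0.0001,0.0332,0],[0.0218,-0.0103,0.0001,-0.0001,0,0.0332,0],[0.0214,-0.011,0.0002,-0.0001,-0.0001,0.0333,0],[0.021,-0.0118,0.0001,0,0,0.0332,0],[0.0207,-0.0124,0.0001,-0.0001,-0.0001,0.0333,0]]]
max [0.0241, 0.0124, 0.0002, 0.0001, 0.0001, 0.0333]
```

Request:
jog_arm([
  [[0.024,0.002,0,0,0,0.033,0],[0.024,0.0015,0,0,0,0.033,0],[0.024,0.0005,0,0,0,0.033,0],[0.024,0,0,0,0,0.033,0],[0.024,-0.001,0,0,0,0.033,0]],
])

```text
t: 45.3
tcp_pos: [0.5022, -0.0084, 0.188]
ee_rot: [-2.384, -2.046, 0.001]
wrist_force: [0.3, 0.3, -0.3]
width: 0.0429
grasp_force: 0.0
```

Request:
jog_arm([
  [[0.024,-0.002,0,0,0,0.033,0],[0.024,-0.0025,0,0,0,0.033,0],[0.024,-0.0035,0,0,0,0.033,0],[0.0235,-0.004,0,0,0,0.033,0],[0.0235,-0.005,0,0,0,0.033,0]],
])

```text
t: 45.8
tcp_pos: [0.5113, 0.1115, 0.188]
ee_rot: [-2.544, -1.842, 0.001]
wrist_force: [0.3, 0.2, -0.1]
width: 0.0435
grasp_force: 0.0
```

Request:
jog_arm([
  [[0.0235,-0.006,0,0,0,0.033,0],[0.023,-0.0065,0,0,0,0.033,0],[0.023,-0.0075,0,0,0,0.033,0],[0.0225,-0.008,0,0,0,0.033,0],[0.0225,-0.009,0,0,0,0.033,0]],
])

```text
t: 46.3
tcp_pos: [0.5197, 0.2315, 0.1878]
ee_rot: [-2.688, -1.626, 0.002]
wrist_force: [0.2, 0.7, 0.0]
width: 0.0433
grasp_force: 0.0
```

Request:
jog_arm([
  [[0.022,-0.0095,0,0,0,0.033,0],[0.022,-0.0105,0,0,0,0.033,0],[0.021,-0.011,0,0,0,0.033,0],[0.02,-0.0115,0,0,0,0.033,0],[0.018,-0.012,0,0,0,0.033,0]],
])

```text
t: 46.8
tcp_pos: [0.5265, 0.3482, 0.1875]
ee_rot: [-2.812, -1.4, 0.002]
wrist_force: [-0.2, 0.8, -0.0]
width: 0.0435
grasp_force: 0.0
```

```bash
python3 plan.py .5278 .3490 .12 -.65 0 5; python3 - <<'E'
from h import *
robot.camera('scene')
print([(q['p'],np.array(q['location'])*[640,480]) for q in robot.look_for('scene','pot')])
E
```

```text
[[[0.0003,0.0001,0.0135,-0.0002,0.0002,0.0006,0],[0.0003,0.0001,0.0135,-0.0002,0.0002,0.0005,0],[0.0003,0.0002,0.0135,-0.0002,0.0002,0.0006,0],[0.0003,0.0001,0.0135,-0.0001,0.0003,0.0005,0],[0.0002,0.0001,0.0135,-0.0002,0.0002,0.0006,0]]]
max [0.0003, 0.0002, 0.0135, 0.0002, 0.0003, 0.0006]
[(0.79, array([433.28 , 380.496])), (0.67, array([269.696, 239.088]))]
```

Descend to z≈0.090 watching forces, then close.

Request:
jog_arm([
  [[0,0,0.015,0,0,0,0],[0,0,0.015,0,0,0,0],[0,0,0.012,0,0,0,0],[0,0,0.008,0,0,0,0],[0,0,0.006,0,0,0,0]],
])

```text
t: 47.4
tcp_pos: [0.5266, 0.3463, 0.1311]
ee_rot: [2.812, 1.4, -0.002]
wrist_force: [0.5, 0.1, -0.0]
width: 0.0436
grasp_force: 0.0
```

Request:
jog_arm([
  [[0,0,0.006,0,0,0,0],[0,0,0.006,0,0,0,0],[0,0,0.006,0,0,0,0],[0,0,0.006,0,0,0,0],[0,0,0.006,0,0,0,0]],
])

```text
t: 47.9
tcp_pos: [0.5267, 0.3474, 0.1021]
ee_rot: [2.812, 1.402, 0.0]
wrist_force: [0.5, 0.0, 0.1]
width: 0.0435
grasp_force: 0.0
```

Request:
jog_arm([
  [[0,0,0.006,0,0,0,0],[0,0,0.006,0,0,0,0],[0,0,0,0,0,0,0],[0,0,0,0,0,0,-1],[0,0,0,0,0,0,-1]],
], squeeze=20)

```text
t: 48.4
tcp_pos: [0.5269, 0.3475, 0.0908]
ee_rot: [-2.812, -1.401, -0.001]
wrist_force: [0.4, 0.3, -0.3]
width: 0.0344
grasp_force: 0.0
```

Request:
jog_arm([
  [[0,0,0,0,0,0,-1],[0,0,0,0,0,0,-1],[0,0,0,0,0,0,-1],[0,0,0,0,0,0,-1],[0,0,0,0,0,0,-1]],
])

```text
t: 48.9
tcp_pos: [0.5268, 0.3474, 0.0906]
ee_rot: [2.812, 1.401, 0.0]
wrist_force: [0.6, -0.3, 1.0]
width: 0.0092
grasp_force: 19.9
```

Request:
jog_arm([
  [[0,0,0,0,0,0,-1],[0,0,0,0,0,0,-1],[0,0,0,0,0,0,-1],[0,0,0,0,0,0,-1],[0,0,0,0,0,0,-1]],
], squeeze=40)

```text
t: 49.4
tcp_pos: [0.5268, 0.3474, 0.0906]
ee_rot: [2.812, 1.401, 0.0]
wrist_force: [0.2, -0.4, 1.7]
width: 0.0087
grasp_force: 39.8
```

Request:
jog_arm([
  [[0,0,-0.003,0,0,0,-1],[0,0,-0.006,0,0,0,-1],[0,0,-0.006,0,0,0,-1],[-0.004,0,-0.003,0,0,0,-1],[-0.008,0,0,0,0,0,-1]],
])

```text
t: 49.9
tcp_pos: [0.5195, 0.3382, 0.1091]
ee_rot: [-2.811, -1.402, -0.002]
wrist_force: [0.1, -0.4, -3.4]
width: 0.0088
grasp_force: 39.8
```

Request:
jog_arm([
  [[-0.01,0,0,0,0,0,-1],[-0.01,0.001,0,0,0,0,-1],[-0.009,0,0,0,0,0,-1],[-0.004,0,0,0,0,0,-1],[0,0,0,0,0,0,-1]],
])

```text
t: 50.4
tcp_pos: [0.5003, 0.3098, 0.1085]
ee_rot: [2.811, 1.4, -0.0]
wrist_force: [0.1, 0.1, -3.5]
width: 0.0083
grasp_force: 39.8
```

Request:
jog_arm([
  [[0,0,0.005,0,0,0,-1],[0,0,0.005,0,0,0,-1],[0,0,0.003,0,0,0,-1],[0,0,0.002,0,0,0,-1],[0,0,0.001,0,0,0,-1]],
])

```text
t: 50.9
tcp_pos: [0.5002, 0.311, 0.0921]
ee_rot: [-2.811, -1.402, 0.001]
wrist_force: [0.0, -0.2, -4.0]
width: 0.0085
grasp_force: 39.8
```

Request:
jog_arm([
  [[0,0,0.001,0,0,0,-1],[0,0,0,0,0,0,-1],[0,0,0,0,0,0,-1],[0,0,0,0,0,0,-1],[0,0,0,0,0,0,-1]],
])

```text
t: 51.4
tcp_pos: [0.5005, 0.3108, 0.0916]
ee_rot: [2.812, 1.401, 0.0]
wrist_force: [0.5, 0.6, -3.7]
width: 0.0087
grasp_force: 39.8
```

Request:
jog_arm([
  [[0,0,0.0005,0,0,0,-1],[0,0,0.0005,0,0,0,-1],[0,0,0.0005,0,0,0,-1],[0,0,0,0,0,0,-1],[0,0,0,0,0,0,-1]],
])

```text
t: 51.9
tcp_pos: [0.5005, 0.3112, 0.0908]
ee_rot: [2.811, 1.402, 0.001]
wrist_force: [-2.7, -0.2, 4.7]
width: 0.0086
grasp_force: 39.8
```

Request:
jog_arm([
  [[0,0,-0.0003,0,0,0,-0.2],[0,0,0,0,0,0,-0.2],[0,0,0,0,0,0,-0.2],[0,0,0,0,0,0,-0.2],[0,0,-0.01,0,0,0,-0.2]],
])

```text
t: 52.4
tcp_pos: [0.4997, 0.31, 0.0993]
ee_rot: [2.812, 1.401, -0.004]
wrist_force: [0.2, -0.3, 0.5]
width: 0.0335
grasp_force: 0.0
```

Request:
jog_arm([
  [[0,0,-0.02,0,0,0,-0.2],[0,0,-0.025,0,0,0,-0.2],[0,0,-0.025,0,0,0,-0.2],[0,0,-0.025,0,0,0,-0.2],[0,0,-0.025,0,0,0,-0.2]],
])

```text
t: 52.9
tcp_pos: [0.5004, 0.311, 0.2221]
ee_rot: [2.811, 1.402, 0.001]
wrist_force: [-0.1, -0.2, -0.5]
width: 0.0345
grasp_force: 0.0
```

```bash
python3 pot.py p2; python3 plan.py .511 -.378 .22 -1.3 0 30
```

```text
expected [[430.6084 354.7556]] [[183.6424 270.1865]]
scene [(0.8, array([432.2, 357.9]), np.int64(3185)), (0.16, array([282.2, 159.8]), np.int64(889))]
top [(0.85, array([183.6, 274.1]), np.int64(1823)), (0.69, array([413.7, 235.8]), np.int64(10197)), (0.46, array([487.2, 272.8]), np.int64(1458)), (0.25, array([287.6, 223.7]), np.int64(6348))]
[(array([0.5006, 0.3154, 0.997 , 0.0052]), np.float64(0.1904950031829264)), (array([0.5004, 0.315 , 0.3494, 0.0057]), np.float64(0.24570923977000392)), (array([0.5004, 0.3149, 0.0513, 0.005 ]), np.float64(0.257539544278828))]
[[[-0.0181,0.0141,0,0,0,0.0218,0],[-0.0179,0.0145,0.0001,0,0,0.0218,0],[-0.0175,0.0149,0,0,0,0.0218,0],[-0.0171,0.0152,0,0,0,0.0218,0],[-0.0169,0.0157,0,0,0,0.0218,0]]]
[[[-0.0165,0.0159,0.0001,0,-0.0001,0.0218,0],[-0.0161,0.0164,0,0,-0.0001,0.0218,0],[-0.0158,0.0167,0,0,0,0.0218,0],[-0.0154,0.017,0.0001,0,-0.0001,0.0218,0],[-0.015,0.0174,0,0,0,0.0218,0]]]
[[[-0.0147,0.0177,0,0,-0.0001,0.0218,0],[-0.0142,0.018,0.0001,0,0,0.0218,0],[-0.0139,0.0183,0,0,-0.0001,0.0218,0],[-0.0135,0.0186,0,0,0,0.0218,0],[-0.013,0.0189,0.0001,0,-0.0001,0.0218,0]]]
[[[-0.0127,0.0192,0,0,-0.0001,0.0218,0],[-0.0122,0.0194,0,0,0,0.0218,0],[-0.0118,0.0197,0.0001,0,-0.0001,0.0218,0],[-0.0114,0.02,0,0,0,0.0218,0],[-0.0109,0.0202,0.0001,0,-0.0001,0.0218,0]]]
[[[-0.0105,0.0204,0,0,0,0.0218,0],[-0.01,0.0207,0,0,-0.0001,0.0218,0],[-0.0096,0.0209,0.0001,0.0001,0,0.0218,0],[-0.0091,0.0211,0,0,-0.0001,0.0218,0],[-0.0087,0.0212,0.0001,0.0001,0,0.0218,0]]]
[[[-0.0081,0.0215,0,0.0001,-0.0001,0.0218,0],[-0.0078,0.0216,0,0,0,0.0218,0],[-0.0072,0.0218,0.0001,0.0001,-0.0001,0.0218,0],[-0.0068,0.022,0,0,0,0.0218,0],[-0.0063,0.0221,0,0.0001,-0.0001,0.0218,0]]]
max [0.0181, 0.0221, 0.0001, 0.0001, 0.0001, 0.0218]
```

```bash
python3 - <<'E'
from h import *
np.set_printoptions(precision=4,suppress=True)
h=place(np.array([[-.128,0,0]]),.5751,-.1285,.0141)[0]
im={n:cv2.imread(f'pics/p2_{n}.png') for n in('scene','top')}
# brass mask: bar direction from the picture, at bar top height
for n in im:
    hsv=cv2.cvtColor(im[n],cv2.COLOR_BGR2HSV); best=[]
    m=cv2.inRange(hsv,(18,130,90),(32,255,255))
    for a in np.arange(1.1,1.6,.01):
        q=np.array([[h[0]+r*np.cos(.0141-a)-w*np.sin(.0141-a),h[1]+r*np.sin(.0141-a)+w*np.cos(.0141-a),.116] for r in np.linspace(.06,.235,30) for w in(-.006,-.003,0,.003,.006)])
        u=np.round(proj(n,q)).astype(int); best.append((m[u[:,1],u[:,0]]>0).mean())
    best=np.array(best); aa=np.arange(1.1,1.6,.01); t=best>best.max()*.97; print(n,best.max(),aa[t])
for n,u in(('top',(555.3,250.5)),('scene',(246.5,121.4))): print(n,onz(n,u,.158))
print(tri((246.5,121.4),(555.3,250.5)))
for a in(1.3,1.34,1.38,1.42): 
    k=[h[0]+.256*np.cos(.0141-a),h[1]+.256*np.sin(.0141-a)]; print(a,k,proj('top',[[*k,.158],[*k,.116]]).tolist(),proj('scene',[[*k,.158],[*k,.116]]).tolist())
E
python3 plan.py .511 -.378 .23 .26 0 30
```

```text
scene 1.0 [1.27 1.28 1.29 1.3  1.31 1.32 1.33]
top 0.9666666666666667 [1.32 1.33]
top [ 0.51   -0.3633  0.158 ]
scene [ 0.515  -0.3675  0.158 ]
(array([ 0.5127, -0.3653,  0.1576]), np.float64(0.006219885671674131))
1.3 [np.float64(0.519063561027002), np.float64(-0.3759855839730559)] [[562.2609237221665, 245.1137942287772], [553.7626850863005, 247.5837127066101]] [[243.31053057206765, 120.18844940489518], [244.84378073776702, 135.82146809507574]]
1.34 [np.float64(0.5091813946664773), np.float64(-0.3786663315843043)] [[564.1808928046592, 250.69060818251344], [555.6029169863966, 252.95342855476204]] [[246.73197614947793, 118.54344964321784], [248.19114639501697, 134.14771198525426]]
1.38 [np.float64(0.49919993167290333), np.float64(-0.3809497536303159)] [[565.879299395759, 256.34144921707286], [557.229739244056, 258.39402256056553]] [[250.23831621121093, 116.97724993336024], [251.62251990499567, 132.55383861993096]]
1.42 [np.float64(0.48913514025780447), np.float64(-0.38283219712292116)] [[567.3528089170375, 262.05751593401396], [558.639976842093, 263.89701107606794]] [[253.824691797495
[... 711 characters left out ...]
03,0.0001,0,-0.0302,0],[-0.0226,0.0041,-0.0003,0,0,-0.0302,0],[-0.0227,0.0034,-0.0003,0.0001,0,-0.0302,0],[-0.0228,0.0027,-0.0003,0.0001,0,-0.0302,0],[-0.0229,0.002,-0.0004,0,0,-0.0302,0]]]
[[[-0.0229,0.0013,-0.0003,0.0001,-0.0001,-0.0302,0],[-0.023,0.0006,-0.0003,0,0,-0.0302,0],[-0.0229,-0.0001,-0.0003,0.0001,-0.0001,-0.0302,0],[-0.023,-0.0008,-0.0003,0,0,-0.0302,0],[-0.0229,-0.0014,-0.0003,0.0001,-0.0001,-0.0302,0]]]
[[[-0.0229,-0.0022,-0.0003,0,0,-0.0302,0],[-0.0228,-0.0028,-0.0003,0.0001,-0.0001,-0.0302,0],[-0.0227,-0.0036,-0.0003,0,0,-0.0302,0],[-0.0226,-0.0042,-0.0003,0.0001,-0.0001,-0.0302,0],[-0.0224,-0.0049,-0.0003,0,0,-0.0301,0]]]
max [0.023, 0.0141, 0.0004, 0.0001, 0.0001, 0.0302]
```

Request:
jog_arm([
  [[-0.018,0.014,0,0,0,-0.03,0],[-0.0185,0.0135,0,0,0,-0.03,0],[-0.019,0.013,0,0,0,-0.03,0],[-0.0195,0.0125,0,0,0,-0.03,0],[-0.0195,0.012,0,0,0,-0.03,0]],
])

```text
t: 53.6
tcp_pos: [0.5015, 0.1946, 0.2191]
ee_rot: [-2.697, -1.61, 0.003]
wrist_force: [-0.2, 0.5, 0.3]
width: 0.0436
grasp_force: 0.0
```

Request:
jog_arm([
  [[-0.02,0.0115,0,0,0,-0.03,0],[-0.0205,0.0105,0,0,0,-0.03,0],[-0.0205,0.01,0,0,0,-0.03,0],[-0.021,0.0095,0,0,0,-0.03,0],[-0.021,0.0085,0,0,0,-0.03,0]],
])

```text
t: 54.1
tcp_pos: [0.5033, 0.0801, 0.2192]
ee_rot: [-2.569, -1.807, 0.003]
wrist_force: [0.3, -0.0, -0.8]
width: 0.0436
grasp_force: 0.0
```

Request:
jog_arm([
  [[-0.0215,0.008,0,0,0,-0.03,0],[-0.022,0.0075,0,0,0,-0.03,0],[-0.022,0.007,0,0,0,-0.03,0],[-0.022,0.006,0,0,0,-0.03,0],[-0.0225,0.0055,0,0,0,-0.03,0]],
])

```text
t: 54.6
tcp_pos: [0.5048, -0.0348, 0.2192]
ee_rot: [-2.426, -1.994, 0.002]
wrist_force: [0.2, -0.8, 0.1]
width: 0.0439
grasp_force: 0.0
```

Request:
jog_arm([
  [[-0.0225,0.0045,0,0,0,-0.03,0],[-0.0225,0.004,0,0,0,-0.03,0],[-0.0225,0.0035,0,0,0,-0.03,0],[-0.023,0.0025,0,0,0,-0.03,0],[-0.023,0.002,0,0,0,-0.03,0]],
])

```text
t: 55.1
tcp_pos: [0.5058, -0.1494, 0.2191]
ee_rot: [-2.269, -2.17, 0.002]
wrist_force: [0.6, 0.4, -0.2]
width: 0.0438
grasp_force: 0.0
```

Request:
jog_arm([
  [[-0.023,0.0015,0,0,0,-0.03,0],[-0.023,0.0005,0,0,0,-0.03,0],[-0.023,0,0,0,0,-0.03,0],[-0.023,-0.001,0,0,0,-0.03,0],[-0.023,-0.0015,0,0,0,-0.03,0]],
])

```text
t: 55.6
tcp_pos: [0.5069, -0.2644, 0.2189]
ee_rot: [-2.1, -2.333, 0.001]
wrist_force: [1.0, -0.8, 0.1]
width: 0.0434
grasp_force: 0.0
```

Request:
jog_arm([
  [[-0.023,-0.002,0,0,0,-0.03,0],[-0.0225,-0.003,0,0,0,-0.03,0],[-0.0225,-0.0035,0,0,0,-0.03,0],[-0.0225,-0.004,0,0,0,-0.03,0],[-0.0225,-0.005,0,0,0,-0.03,0]],
])

```text
t: 56.1
tcp_pos: [0.5082, -0.3787, 0.2188]
ee_rot: [-1.919, -2.484, 0.0]
wrist_force: [-0.6, 0.8, 0.2]
width: 0.0437
grasp_force: 0.0
```

Request:
jog_arm([
  [[0,0,0,0,0,0,0],[0,0,0,0,0,0,0],[0,0,0,0,0,0,0],[0,0,0,0,0,0,0],[0,0,0,0,0,0,0]],
])

```text
t: 56.6
tcp_pos: [0.5093, -0.3772, 0.2205]
ee_rot: [1.92, 2.486, -0.0]
wrist_force: [-0.1, 0.8, 0.1]
width: 0.0433
grasp_force: 0.0
```

```bash
python3 plan.py .512 -.374 .15 .26 0 5; python3 -c "
from h import *
print(robot.get_obs()['qpos'])"
```

```text
[[[0.0005,0.0007,0.0141,0,0.0001,-0.0009,0],[0.0005,0.0007,0.0141,0,0.0001,-0.0009,0],[0.0004,0.0007,0.0141,0,0,-0.001,0],[0.0005,0.0007,0.0141,0,0.0001,-0.0009,0],[0.0005,0.0007,0.0141,-0.0001,0,-0.001,0]]]
max [0.0005, 0.0007, 0.0141, 0.0001, 0.0001, 0.001]
[ 1.1392593   0.35215096 -0.70290855  1.43906631  0.22735142  1.43263228
  0.69088738]
```

Request:
jog_arm([
  [[0.0005,0.0007,0.02,0,0,-0.001,0],[0.0005,0.0007,0.02,0,0,-0.001,0],[0.0005,0.0007,0.02,0,0,-0.001,0],[0.0005,0.0007,0.015,0,0,-0.001,0],[0.0005,0.0007,0.01,0,0,-0.001,0]],
])

```text
t: 57.1
tcp_pos: [0.5114, -0.3743, 0.1342]
ee_rot: [-1.915, -2.489, 0.0]
wrist_force: [0.6, 0.2, -0.9]
width: 0.0437
grasp_force: 0.0
```

Request:
jog_arm([
  [[0,0,0.008,0,0,0,0],[0,0,0.008,0,0,0,0],[0,0,0.008,0,0,0,0],[0,0,0.006,0,0,0,0],[0,0,0,0,0,0,0]],
])

```text
t: 57.6
tcp_pos: [0.5112, -0.3747, 0.1044]
ee_rot: [-1.915, -2.489, 0.0]
wrist_force: [0.4, -0.1, -0.5]
width: 0.0432
grasp_force: 0.0
```

Request:
jog_arm([
  [[0,0,0,0,0,0,-1],[0,0,0,0,0,0,-1],[0,0,0,0,0,0,-1],[0,0,0,0,0,0,-1],[0,0,0,0,0,0,-1]],
], squeeze=5)

```text
t: 58.1
tcp_pos: [0.5119, -0.375, 0.1057]
ee_rot: [1.916, 2.489, -0.0]
wrist_force: [-0.5, -0.1, 1.7]
width: 0.0178
grasp_force: 5.0
```

Request:
jog_arm([
  [[0,0,0,0,0,0,-1],[0,0,0,0,0,0,-1],[0,0,0,0,0,0,-1],[0,0,0,0,0,0,-1],[0,0,0,0,0,0,-1]],
])

```text
t: 58.6
tcp_pos: [0.5119, -0.3749, 0.1056]
ee_rot: [1.916, 2.489, -0.0]
wrist_force: [0.4, 0.0, 2.7]
width: 0.0177
grasp_force: 5.0
```

Request:
jog_arm([
  [[0.0003,0.006,0,0,0,-0.025,-1],[0.0006,0.0127,0,0,0,-0.05,-1],[0.0006,0.0127,0,0,0,-0.05,-1],[0.0006,0.0127,0,0,0,-0.05,-1],[0.0006,0.0127,0,0,0,-0.05,-1]],
])

```text
t: 59.1
tcp_pos: [0.5658, -0.3527, 0.1056]
ee_rot: [1.617, 2.692, -0.0]
wrist_force: [-0.5, -0.2, 3.3]
width: 0.0181
grasp_force: 5.0
```

Request:
jog_arm([
  [[0.0006,0.0127,0,0,0,-0.05,-1],[0.0006,0.0127,0,0,0,-0.05,-1],[0.0006,0.0127,0,0,0,-0.05,-1],[0.0006,0.0127,0,0,0,-0.05,-1],[0.0006,0.0127,0,0,0,-0.05,-1]],
])

```text
t: 59.6
tcp_pos: [0.6166, -0.3155, 0.1056]
ee_rot: [1.27, 2.872, -0.001]
wrist_force: [2.5, -2.4, 3.5]
width: 0.0177
grasp_force: 5.0
```

```bash
cat > arc.py <<'E'
from h import *
o=robot.get_obs(); p=o['tcp_pos'][:2]-np.array([.4466,-.1302]); M=R.from_rotvec(o['ee_rot']).as_matrix()
print('r',np.hypot(*p),'a',.0141-np.arctan2(p[1],p[0]),'tan err',np.arctan2(M[1,1],M[0,1])-np.arctan2(p[1],p[0])-np.pi/2,o['width'],o['grasp_force'],o['qpos'][6],o['wrist_force'])
E
python3 arc.py
```

```text
r 0.25142872192781374 a 0.8424710909339002 tan err -0.00455159842574826 0.017721937094358944 5.00017145765014 0.9147401706239768 [ 2.51168308 -2.44078021  3.534873  ]
```

Request:
jog_arm([
  [[0.0006,0.0126,0,0,0,-0.05,-1],[0.0006,0.0126,0,0,0,-0.05,-1],[0.0006,0.0126,0,0,0,-0.05,-1],[0.0006,0.0126,0,0,0,-0.05,-1],[0.0006,0.0126,0,0,0,-0.05,-1]],
])

```text
t: 60.1
tcp_pos: [0.6568, -0.2664, 0.1056]
ee_rot: [0.902, 3.007, 0.0]
wrist_force: [4.2, -3.6, 3.7]
width: 0.0176
grasp_force: 5.0
```

Request:
jog_arm([
  [[0.0006,0.0126,0,0,0,-0.05,-1],[0.0006,0.0126,0,0,0,-0.05,-1],[0.0006,0.0126,0,0,0,-0.05,-1],[0.0006,0.0126,0,0,0,-0.05,-1],[0.0006,0.0126,0,0,0,-0.05,-1]],
])

```text
t: 60.6
tcp_pos: [0.6836, -0.2086, 0.1056]
ee_rot: [0.519, 3.096, 0.001]
wrist_force: [5.2, -1.5, 2.8]
width: 0.0178
grasp_force: 5.0
```

Request:
jog_arm([
  [[0.0006,0.0126,0,0,0,-0.05,-1],[0.0006,0.0126,0,0,0,-0.05,-1],[0.0006,0.0126,0,0,0,-0.05,-1],[0.0006,0.0126,0,0,0,-0.05,-1],[0.0003,0.006,0,0,0,-0.025,-1]],
])

```text
t: 61.1
tcp_pos: [0.6947, -0.1511, 0.1056]
ee_rot: [0.165, 3.135, 0.004]
wrist_force: [5.4, -0.9, 2.3]
width: 0.018
grasp_force: 5.0
```

```bash
python3 arc.py
```

```text
r 0.24893207598050562 a 0.09802908135768157 tan err -0.02133520162053082 0.017953524461296177 5.0001034926390275 1.3244348331922267 [ 5.41262926 -0.93488181  2.25485287]
```

Request:
jog_arm([
  [[0.0005,0.005,0,0,0,-0.018,-1],[0.0005,0.005,0,0,0,-0.018,-1],[0.0003,0.004,0,0,0,-0.015,-1],[0.0002,0.004,0,0,0,-0.015,-1],[0,0.003,0,0,0,-0.01,-1]],
], squeeze=10)

```text
t: 61.6
tcp_pos: [0.6953, -0.1357, 0.1057]
ee_rot: [0.055, 3.137, -0.004]
wrist_force: [7.2, -3.2, 1.5]
width: 0.0177
grasp_force: 10.0
```

Request:
jog_arm([
  [[0,0.002,0,0,0,0,-1],[0,0.001,0,0,0,0,-1],[0,0.001,0,0,0,0,-1],[0,0,0,0,0,0,-1],[0,0,0,0,0,0,-1]],
])

```text
t: 62.1
tcp_pos: [0.695, -0.1287, 0.1056]
ee_rot: [0.052, 3.138, 0.001]
wrist_force: [6.0, -1.1, 2.9]
width: 0.0174
grasp_force: 10.0
```

```bash
python3 arc.py
```

```text
r 0.24844892438220864 a 0.008126388688390693 tan err -0.039017709079888885 0.01735020726983991 10.000377169344574 1.3575418818070653 [ 6.02859649 -1.06932576  2.90327349]
```

Request:
jog_arm([
  [[0,0.001,0,0,0,0,-1],[0,0.001,0,0,0,0,-1],[0,0.001,0,0,0,0,-1],[0,0.001,0,0,0,0,-1],[0,0,0,0,0,0,-1]],
])

```text
t: 62.6
tcp_pos: [0.6951, -0.1287, 0.1056]
ee_rot: [0.056, 3.138, -0.007]
wrist_force: [6.0, -6.5, 2.1]
width: 0.0177
grasp_force: 10.0
```

Request:
jog_arm([
  [[0,0.001,0,0,0,0,-1],[0,0.001,0,0,0,0,-1],[0,0.001,0,0,0,0,-1],[0,0,0,0,0,0,-1],[0,0,0,0,0,0,-1]],
])

```text
t: 63.1
tcp_pos: [0.6951, -0.1287, 0.1055]
ee_rot: [0.06, 3.138, -0.012]
wrist_force: [5.8, -10.3, 2.5]
width: 0.0177
grasp_force: 10.0
```

Request:
jog_arm([
  [[0,-0.002,0,0,0,0,-1],[0,-0.002,0,0,0,0,-1],[0,0,0,0,0,0,-0.2],[0,0,0,0,0,0,-0.2],[0,0,0,0,0,0,-0.2]],
])

```text
t: 63.6
tcp_pos: [0.6923, -0.125, 0.1042]
ee_rot: [-0.052, -3.138, -0.002]
wrist_force: [-1.1, -0.0, -0.3]
width: 0.0317
grasp_force: 0.0
```

Request:
jog_arm([
  [[0,0,0,0,0,0,-0.2],[0,0,-0.005,0,0,0,-0.2],[0,0,-0.015,0,0,0,-0.2],[0,0,-0.03,0,0,0,-0.2],[0,0,-0.04,0,0,0,-0.2]],
])

```text
t: 64.1
tcp_pos: [0.6927, -0.1268, 0.1957]
ee_rot: [-0.056, -3.138, -0.001]
wrist_force: [-0.6, -0.8, 0.6]
width: 0.0346
grasp_force: 0.0
```

Request:
jog_arm([
  [[0,0,-0.03,0,0,0,-0.2],[0,-0.04,-0.01,0,0,0,-0.2],[0,-0.04,0,0,0,0,-0.2],[0,-0.04,0,0,0,0,-0.2],[0,-0.04,0,0,0,0,-0.2]],
])

```text
t: 64.6
tcp_pos: [0.6881, -0.2881, 0.2374]
ee_rot: [0.056, 3.139, -0.001]
wrist_force: [0.2, -0.9, 0.0]
width: 0.035
grasp_force: 0.0
```

Request:
jog_arm([
  [[0,-0.04,0,0,0,0,-0.2],[0,-0.04,0,0,0,0,-0.2],[0,-0.04,0,0,0,0,-0.2],[0,0,0,0,0,0,-0.2],[0,0,0,0,0,0,-0.2]],
])

```text
t: 65.1
tcp_pos: [0.6834, -0.4077, 0.236]
ee_rot: [0.06, 3.14, 0.001]
wrist_force: [-0.1, 0.5, -0.4]
width: 0.0348
grasp_force: 0.0
```

```bash
python3 pot.py p3; python3 - <<'E'
from h import *
h=place(np.array([[-.128,0,0]]),.5751,-.1285,.0141)[0]
for n in('scene','top'):
    m=cv2.inRange(cv2.cvtColor(cv2.imread(f'pics/p3_{n}.png'),cv2.COLOR_BGR2HSV),(18,130,90),(32,255,255)); aa=np.arange(-.06,.2,.01); b=[]
    for a in aa:
        q=np.array([[h[0]+r*np.cos(.0141-a)-w*np.sin(.0141-a),h[1]+r*np.sin(.0141-a)+w*np.cos(.0141-a),.116] for r in np.linspace(.06,.235,30) for w in(-.006,-.003,0,.003,.006)])
        u=np.round(proj(n,q)).astype(int); b.append((m[u[:,1],u[:,0]]>0).mean())
    b=np.array(b); print(n,b.max(),aa[b>b.max()*.97])
    print([(q['p'],(np.array(q['location'])*[640,480]).round(1)) for q in robot.look_for(n,'plate0')])
E
```

```text
expected [[430.6084 354.7556]] [[183.6424 270.1865]]
scene [(0.66, array([430.9, 360.5]), np.int64(3205))]
top [(0.86, array([180.4, 271.8]), np.int64(2006)), (0.66, array([409. , 227.3]), np.int64(9390))]
[(array([0.5012, 0.3159, 1.0189, 0.0066]), np.float64(0.10354927142953996)), (array([0.5012, 0.3156, 0.3564, 0.0067]), np.float64(0.14839189079849863)), (array([0.5011, 0.3155, 0.0453, 0.0069]), np.float64(0.16293212558952186))]
scene 1.0 [-0.06 -0.05 -0.04 -0.03 -0.02 -0.01]
[(0.87, array([265.5, 221.8])), (0.81, array([286., 209.])), (0.7, array([312. , 204.3]))]
top 0.9933333333333333 [-1.00000000e-02  1.38777878e-17]
[(0.92, array([410.1, 239.6])), (0.56, array([410.4, 265.1])), (0.2, array([410.9, 229.1]))]
```

View pics/p3.png

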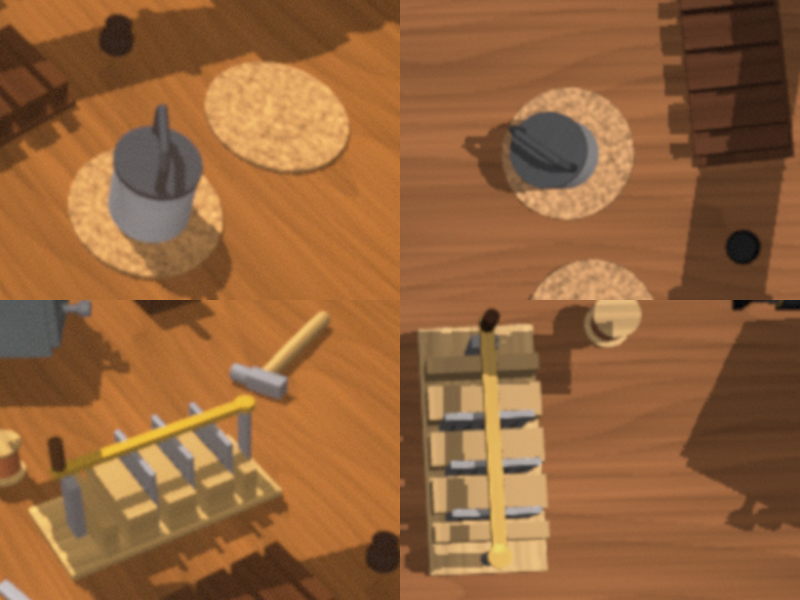

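The picture shows everything in place:
- The pot is upright on mat A, about 3 mm off its centre.
- Three plates stand in their bays.
- The keeper bar lies over the latch, with an angle within about ±0.01 rad of shut (bar at top crop (490,460)).
- The arm is clear of everything.

Handing in.

```bash
python3 -c "
from bench import robot
print(robot.hand_in())"
```

```text
the job is handed in; nothing more can be done
None
```

The job is handed in, though it returned no verdict: my last pictures show the pot upright about 3 mm off the centre of the farther mat (I re-centred it after it was knocked aside), all three plates at the bottom of their own bays, the keeper bar against its stop, and the arm clear.

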